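Turn round and restock a pick bin on a revolving parts stand

TASK

One bin on the revolving stand, the empty one, was put back the wrong way round, with its low front towards the centre post. Turn the stand steadily until that bin's bay faces the front, over the steel tongue, then lift the bin clear, turn it half round and set it fully home in the same pocket with its low front facing outwards. After that put all the loose square-bodied valves from the bench into it, and leave its bay at the front, the three stocked bins in their pockets and the tape roll and the pipe elbow where they are.

Things in the scene. Friction and masses are not known exactly. Their poses are not given: they have to be found in the camera images.
- hub (a point): centre of the revolving stand, on its turning axis, level with the deck's upper face (30 mm above the bench). The deck is a grey steel disc 400 mm across with four bays at right angles round a centre post (52 mm across, 72 mm high above the deck's face)
- front (a point): outer end of the steel tongue (40 mm wide, 14 mm high at its end) that sticks out of the stand's fixed foot from under the deck, 223 mm from the axis: the line from hub to here is the stand's front, roughly towards the robot
- front_bay (a point): point fixed to the stand's foot, level with the deck's face, 120 mm from the axis on the line from hub to tongue: where the centre of a bay that faces the front stands
- bay (a point): floor centre of the empty bin's pocket, on the deck's face, 120 mm from the axis; turns with the deck, own -x points outwards from the axis. The pocket is a low steel fence, 135 (radial) x 89 mm inside, so 2.5 mm clear each side of the bin; straight for 9 mm, then flared outwards, 17 mm high in all. The four pockets are equal, 90 degrees apart
- divider (a point): top edge, 165 mm from the axis, of one of four radial dividers of 4 mm sheet that stand up 52 mm from the deck midway between the bays (this one 45 degrees counter-clockwise of bay seen from above, the others every 90 degrees), from 78 to 196 mm from the axis. Push on them near the rim to turn the deck; near the rim the deck is clear for 60 mm either side of each
- deck (a joint): turning angle of the deck (rad), counter-clockwise from above positive, 0 at the start wherever the bay is; no end stops. Friction of about 0.22 N m (1.3 N near the rim): it stays where it is left and hardly coasts after a slow push. Keep it under 3 rad/s
- bin_empty: the empty fibreboard pick bin, back to front in its pocket at the start: 130 mm long (own x), 84 wide (own y), walls and floor 3 mm, 0.2 kg. Origin at the centre of its underside. High back (65 mm) at own +x, low front lip (35 mm, with label) at own -x; sides 65 mm high from the back to own x = +10 mm, sloping from there to 35 mm at the front
- bin_tab (a point): grip point of the empty bin's upright steel lifting tab: 24 mm long (bin's own x), 10 mm thick (own y), top 96 mm above the bin's underside, on a steel crossbar (14 mm wide, 49 to 61 mm up) that ties the sides together. This point lies 32 mm behind the bin's middle (own x = +32 mm), 84 mm above its underside. All four bins have one
- bin_front (a point): foot of the middle of the empty bin's front lip (65 mm from its origin along own -x)
- bin_b: one of the three stocked bins in the stand's other bays, of the same make and size as bin_empty, right way round and filled with other hardware (about 0.7 kg); to be left in its pocket
- bin_c: one of the three stocked bins in the stand's other bays, of the same make and size as bin_empty, right way round and filled with other hardware (about 0.7 kg); to be left in its pocket
- bin_d: one of the three stocked bins in the stand's other bays, of the same make and size as bin_empty, right way round and filled with other hardware (about 0.7 kg); to be left in its pocket
- valve1: plain steel inline hydraulic valve lying on the bench (one of three to five; absent ones read None): square block body 24 x 24 mm in section, 38 mm long, with a round port 17 mm across sticking out 11 mm at each end, 60 mm overall, 0.1 to 0.2 kg. Origin at its centre, own x along its length. It lies on a flat, its centre 12 mm up
- valve2: plain steel inline hydraulic valve lying on the bench (one of three to five; absent ones read None): square block body 24 x 24 mm in section, 38 mm long, with a round port 17 mm across sticking out 11 mm at each end, 60 mm overall, 0.1 to 0.2 kg. Origin at its centre, own x along its length. It lies on a flat, its centre 12 mm up
- valve3: plain steel inline hydraulic valve lying on the bench (one of three to five; absent ones read None): square block body 24 x 24 mm in section, 38 mm long, with a round port 17 mm across sticking out 11 mm at each end, 60 mm overall, 0.1 to 0.2 kg. Origin at its centre, own x along its length. It lies on a flat, its centre 12 mm up
- valve4: plain steel inline hydraulic valve lying on the bench (one of three to five; absent ones read None): square block body 24 x 24 mm in section, 38 mm long, with a round port 17 mm across sticking out 11 mm at each end, 60 mm overall, 0.1 to 0.2 kg. Origin at its centre, own x along its length. It lies on a flat, its centre 12 mm up
- valve5: plain steel inline hydraulic valve lying on the bench (one of three to five; absent ones read None): square block body 24 x 24 mm in section, 38 mm long, with a round port 17 mm across sticking out 11 mm at each end, 60 mm overall, 0.1 to 0.2 kg. Origin at its centre, own x along its length. It lies on a flat, its centre 12 mm up
- tape: roll of packing tape lying flat on the bench, 100 mm across, 48 mm high; to be left alone; origin at the centre of its underside
- elbow: brass pipe elbow lying on the bench, two legs of 60 mm along its own x and y, 34 mm thick; to be left alone; origin under its corner
Not all that is in view belongs to the job. What is shaped like the valve3 but turquoise is not meant.

How it is judged:
On the way, in this order (a step that is already met when the one before it is completed fails the run):
1. the stand has been turned so that the back-to-front bin's bay faces the front, and stands still with the bin still down in its pocket (horizontal distance between bay and front_bay below 0.03 m and velocity of joint deck between -0.15 and 0.15 rad/s and z of bin_empty in the frame of bay below 0.01 m), for 0.2 s.
2. the bin is lifted clear of its pocket, its bay still at the front (horizontal distance between bay and front_bay below 0.03 m and z of bin_empty in the frame of bay above 0.025 m), for 0.1 s.
3. the bin is fully home in the same pocket with its low front outwards (horizontal distance between bin_empty and bay below 0.008 m and z of bin_empty in the frame of bay below 0.005 m and x of bin_front in the frame of bay below -0.055 m and angle between bin_empty's own z axis and vertical below 0.06 rad), for 0.3 s.
4. all the valves are in the bin (x of valve1 in the frame of bin_empty between -0.062 and 0.062 m and y of valve1 in the frame of bin_empty between -0.039 and 0.039 m and z of valve1 in the frame of bin_empty between 0.005 and 0.07 m and x of valve2 in the frame of bin_empty between -0.062 and 0.062 m and y of valve2 in the frame of bin_empty between -0.039 and 0.039 m and z of valve2 in the frame of bin_empty between 0.005 and 0.07 m and x of valve3 in the frame of bin_empty between -0.062 and 0.062 m and y of valve3 in the frame of bin_empty between -0.039 and 0.039 m and z of valve3 in the frame of bin_empty between 0.005 and 0.07 m and x of valve4 in the frame of bin_empty between -0.062 and 0.062 m and y of valve4 in the frame of bin_empty between -0.039 and 0.039 m and z of valve4 in the frame of bin_empty between 0.005 and 0.07 m and x of valve5 in the frame of bin_empty between -0.062 and 0.062 m and y of valve5 in the frame of bin_empty between -0.039 and 0.039 m and z of valve5 in the frame of bin_empty between 0.005 and 0.07 m), for 0.2 s.
At the end, for the whole second after the job is handed in: The bin is fully home in its own pocket (8 mm, 5 mm in height), low front outwards; its bay faces the tongue within 30 mm (14 degrees); every valve is in the bin, its centre at most 5 mm above the high rim; the other bins are down in their pockets; all is at rest (all of step 3 and all of step 4 and horizontal distance between bay and front_bay below 0.03 m and velocity of joint deck between -0.15 and 0.15 rad/s and linear speed of each of valve1, valve2, valve3, valve4, valve5, bin_empty below 0.02 m/s and height (world z) of each of bin_b, bin_c, bin_d below 0.036 m); the robot touches nothing.
It fails at once if a stocked bin is lifted or knocked out of its pocket (height (world z) of any of bin_b, bin_c, bin_d above 0.05 m).
It fails at once if the stand is spun (over 3 rad/s) (velocity of joint deck above 3 rad/s or velocity of joint deck below -3 rad/s).
It fails at once if the tape roll or the elbow is pushed about (over 40 mm) (distance of any of tape, elbow from where it was at the start of the episode above 0.04 m).
Of valve1, valve2, valve3, valve4, valve5 only 3 to 5 are there at a start; the rules pass over those that are not, and their reading is None.
At some moment in a run one of valve1, valve2, valve3, valve4, valve5 may be knocked a few centimetres aside while the robot is not near it.
Once in a run the grip may slacken for a moment while it holds something.
It also fails if it takes over 210 s, if anything falls off the work surface, if the arm or the gripper's body presses on something with over 40 N, if the wrist force passes 120 N, or if a joint passes its speed limit or range.

ROBOT

A 6-joint arm with a two-finger parallel gripper is mounted at the origin on the work surface. World frame = base frame: x ahead of the robot, y to its left, z up, the work surface at z = 0. Lengths are in m, angles in rad, forces in N, time in s.
With the tool pointing down it reaches from about 0.4 to 0.825 m from the base axis. Payload 7 kg.
Tool frame: the origin (TCP) lies midway between the tips of the shut fingers; the grasp point (between the pads) lies 19 mm behind it; z points along the fingers, y is the line along which they close (so a half turn about z gives the same grasp; the last joint's range is limited). The gripper opens to 88 mm and grips with 3 to 60 N. Pads are 19 mm wide; open, the fingers measure 130 mm over their backs; the gripper's body (78 mm by 193 mm) begins 47 mm behind the grasp point.
Start: joints at [-1.03, 0.359, 0.012, 0, -1.224, -0.288], TCP at [0.169, -0.654, 0.2] pointing down, gripper open.
Joint ranges: [-3.07, 3.07], [-1.43, 2.12], [-1.02, 1.25], [-3.03, 1.67], [-3.05, -0], [-3.03, 3.03]. Speed limits (rad/s): [2.39, 2.39, 3.01, 3.14, 3.14, 3.14].

INTERFACE

Orientations are given as [roll, pitch, yaw] about the fixed x, y, z axes, in that order (R = Rz(yaw) Ry(pitch) Rx(roll)).
In Python, from station import arm, grab_frame, camera_params, spot_in gives the robot as it stands.
- The arm moves only by the shell command python3 -m jog 'ROWS' [FORCE]. ROWS is JSON, a list that holds one entry, the list of rows, each a list of 7 numbers: the shift along the tool's x, y, z in mm, then the turn, a rotation vector about the tool's x, y, z in rad, then the finger opening in mm, from 0 to 87.6. In form: [[[x, y, z, wx, wy, wz, fingers], ...]]. A call has 1 to 20 rows; each row is the pose to reach, as a shift and turn from the pose commanded when the call began, along the tool's axes at that moment; what a row does not reach only later rows make up. A row lasts 1/8 s, in which the tool goes at most 62.5 mm and 10.7 degrees, less where a joint would pass 70% of its speed; a pose out of reach is approached as far as the arm can. A call with a gripper value outside its range is refused whole. The fingers move at their own pace and stop on an object; FORCE is the grip in N (left out, the last holds). Time passes only in rows, so rows that repeat a pose let the fingers close. It gives the time, the measured TCP pose, the force, the opening and the grip force at its end, in the units of the state.
- arm.get_state(): the state, without advancing time (a new reading comes with each control period).
- grab_frame(name): name is "scene" or "top"; returns (picture, depth): 384x512x3 uint8, blue, green, red; 384x512 float32, m along the optical axis (not along the pixel's ray), 0 where there is no reading.
- camera_params(name): a dict with "mtx" (3x3 intrinsics, pixels), "R" (3x3) and "t" (3): a world point X has camera coordinates R X + t. Camera axes: x right, y down, z forward; pixel columns grow to the right and rows downward; lengths in m; the calibration is good to about 2 mm. A picture is of the moment at which its call begins. camera_params takes no time and is no camera call.
- arm.job_done(): hands the job in; it is judged then, once.
Trained networks look in the newest picture that a camera, given by its name, has taken for a name from the list of things; names that differ only in an ending like _2 or _b are one class to them, and where a whole thing is asked for, a point or a joint stands for the part that bears it (a point fixed in the world has none). Each returns a list of dicts, best first, with "confidence" (0 to 1); they miss things now and then, are a little off and sometimes report something else, mostly with a low value. They report only what shows in the picture. A call takes as long as a camera call. They do not tell look-alikes from the thing itself.
- spot_in(query, camera): "uv" ([column, row] in pixels, amid what is visible of it).
The state is a dict: "t": time; "q": joint angles; "qd": joint speeds; "joint_efforts": joint torques, N m; "eef_pos": TCP position; "ee_rot": TCP orientation; "force": force on the tool from outside, world axes, zero at the start; "moment": the same for the moment, N m; "width": finger opening in m; "gripper_force": force on a finger pad.
Only numpy, scipy, OpenCV 4.12 (cv2) and the standard library are available. Lean on these libraries where they do the work, as an engineer would, in place of code of your own. Each camera call takes 0.05 s, during which the arm holds its last target. There are 200 camera calls.

## Working session

There is one attempt and no reset: what is moved stays moved. The work goes in short steps, Python scripts to look and compute and a shell command to move; the robot and the scene stay as the last step left them, time stands still between calls to the robot, and variables do not carry over. Pictures are saved under pics/ and viewed, at most 14 in all, crops included, and the job is handed in when it is done.

```bash
ls; mkdir -p pics
cat > h.py <<'E'
import numpy as np, cv2
from station import arm, grab_frame, camera_params, spot_in
def world(cam,uv,depth=None,z=None):
    p=camera_params(cam);K=np.array(p["mtx"]);R=np.array(p["R"]);t=np.array(p["t"]).ravel()
    r=np.linalg.solve(K,[uv[0],uv[1],1.0])
    if z is not None:
        o=-R.T@t;d=R.T@r;return o+d*(z-o[2])/d[2]
    return R.T@(r*depth-t)
def pix(cam,X):
    p=camera_params(cam);c=np.array(p["R"])@np.array(X)+np.array(p["t"]).ravel();u=np.array(p["mtx"])@c;return u[:2]/u[2]
def cloud(cam,D):
    p=camera_params(cam);K=np.array(p["mtx"]);R=np.array(p["R"]);t=np.array(p["t"]).ravel()
    v,u=np.mgrid[:D.shape[0],:D.shape[1]]
    r=np.stack([u,v,np.ones_like(u)],-1)@np.linalg.inv(K).T
    return (r*D[...,None]-t)@R
E
python3 - <<'E'
from h import *
for c in("scene","top"):
    I,D=grab_frame(c);cv2.imwrite(f"pics/{c}0.png",I);np.save(f"{c}0.npy",D)
    p=camera_params(c);print(c,np.round(-np.array(p["R"]).T@np.array(p["t"]).ravel(),3))
    for q in("bin_empty","valve1","hub","front","tape","elbow","bin_tab","divider"):
        for d in spot_in(q,c)[:8]:
            u=d["uv"];dd=D[int(u[1]),int(u[0])]
            print(q,np.round(u),round(d["confidence"],2),np.round(world(c,u,dd),3))
s=arm.get_state();print(s)
E
```

```text
pics
scene [1.136 0.126 0.838]
bin_empty [218. 198.] 0.96 [ 0.534 -0.076  0.034]
valve1 [346. 184.] 0.72 [0.416 0.283 0.024]
valve1 [379. 229.] 0.6 [0.566 0.369 0.027]
valve1 [346. 228.] 0.54 [0.572 0.284 0.019]
valve1 [381. 188.] 0.51 [0.419 0.382 0.026]
valve1 [308. 215.] 0.5 [0.549 0.18  0.026]
valve1 [307. 187.] 0.44 [0.451 0.169 0.028]
front [383. 283.] 0.43 [0.724 0.367 0.033]
tape [320. 274.] 0.95 [0.709 0.221 0.004]
elbow [381. 282.] 0.95 [0.723 0.364 0.033]
bin_tab [219. 198.] 0.68 [ 0.534 -0.075  0.034]
divider [190. 227.] 0.56 [ 0.652 -0.124  0.048]
top [0.459 0.04  0.945]
bin_empty [295. 179.] 0.82 [ 0.57  -0.076  0.033]
bin_empty [360. 216.] 0.72 [ 0.477 -0.228  0.049]
valve1 [150. 184.] 0.78 [0.559 0.277 0.028]
valve1 [197. 282.] 0.77 [0.324 0.161 0.026]
valve1 [192. 191.] 0.67 [0.543 0.176 0.024]
valve1 [197. 236.] 0.63 [0.432 0.161 0.024]
valve1 [105. 240.] 0.61 [0.423 0.383 0.024]
valve1 [150. 245.] 0.57 [0.411 0.274 0.026]
valve1 [109. 186.] 0.52 [0.554 0.377 0.026]
valve1 [327. 121.] 0.17 [ 0.709 -0.154  0.053]
hub [322. 254.] 0.44 [ 0.387 -0.142  0.012]
front [322
[... 204 characters left out ...]
167  0.103]
{'t': 0.9, 'q': array([-1.02990525e+00,  3.58565942e-01,  1.19312625e-02, -2.71058680e-05,
       -1.22409424e+00, -2.88092323e-01]), 'qd': array([ 8.59332090e-04, -5.21980716e-05, -8.82626159e-04, -8.90969094e-04,
       -1.12229831e-03, -3.41931987e-04]), 'joint_efforts': array([ 2.76587880e-04, -5.82362080e+01,  2.93306011e+01,  7.00276986e+00,
        1.25203133e-02, -3.35445463e-05]), 'eef_pos': array([ 0.168817  , -0.65354061,  0.20049203]), 'ee_rot': array([-3.14153527e+00,  4.35945797e-05, -2.88880311e+00]), 'force': array([ 0.55130564, -0.6714384 , -1.1952668 ]), 'moment': array([-0.00966612,  0.03515261, -0.0245222 ]), 'gripper_force': 0.0, 'width': 0.08759013456214791}
```

Run:
```python
import cv2
I=cv2.imread("pics/top0.png")
cv2.imwrite("pics/top0b.png",cv2.resize(I[70:300,70:420],None,fx=2.25,fy=2.25,interpolation=cv2.INTER_CUBIC))
```

```text
(no output)
```

View pics/top0b.png

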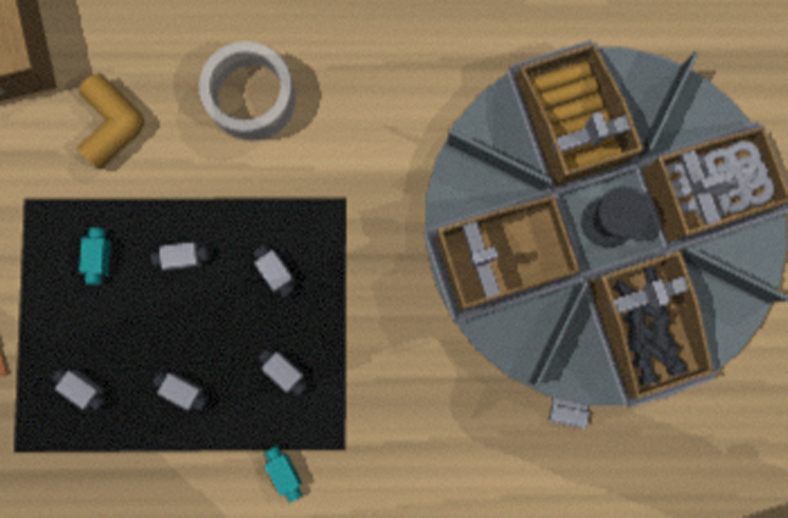

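View pics/scene0.png

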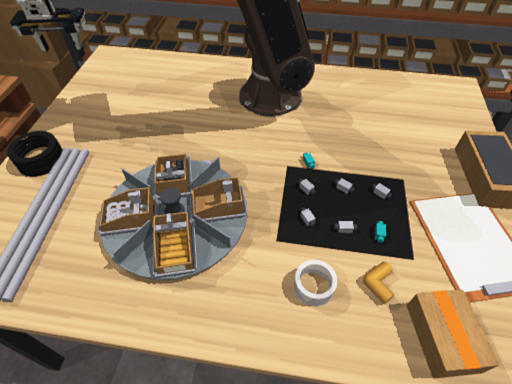

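The top crop shows the empty bin at (508,250), with its crossbar and high back on the outer side. The tongue is at (570,412). The mat holds five grey valves at (180,257), (274,271), (282,372), (180,390) and (78,388). The look-alikes are turquoise, at (95,256) and (282,473), so they are out. The tape is at (246,90) and the elbow at (108,120).

```bash
cat >> h.py <<'E'
def stand(I,D,hub=None):
    P=cloud("top",D);ok=D>0
    m=ok&(P[...,2]>.095)&(P[...,2]<.108)&(np.hypot(P[...,0]-.575,P[...,1]+.195)<.04)
    post=P[m];c=(np.percentile(post,3,0)+np.percentile(post,97,0))/2
    md=ok&(abs(P[...,2]-.03)<.006)&(np.hypot(P[...,0]-.575,P[...,1]+.195)<.23)
    cn,_=cv2.findContours(md.astype(np.uint8),cv2.RETR_EXTERNAL,cv2.CHAIN_APPROX_NONE)
    k=cv2.convexHull(max(cn,key=cv2.contourArea))[:,0]
    X=np.array([world("top",u,z=.03)[:2] for u in k])
    A=np.c_[2*X,np.ones(len(X))];s=np.linalg.lstsq(A,(X**2).sum(1),rcond=None)[0]
    rad=np.sqrt(s[2]+s[:2]@s[:2])
    h=s[:2] if hub is None else np.array(hub)
    d=P[...,:2]-h;r=np.hypot(*np.moveaxis(d,-1,0));a=np.degrees(np.arctan2(d[...,1],d[...,0]))
    mm=ok&(P[...,2]>.06)&(P[...,2]<.09)&(r>.12)&(r<.2)
    return c,s[:2],rad,P,mm,r,a
def valves(I,D):
    P=cloud("top",D);g=I.astype(int);br=g.max(2);sat=br-g.min(2)
    m=(br>90)&(sat<35)&(P[...,2]>.012)&(P[...,2]<.04)
    n,l,s,c=cv2.connectedComponentsWithStats(m.astype(np.uint8))
    out=[]
    for i in range(1,n):
        if 60<s[i,4]<600 and P[l==i][:,1].mean()>.08:
            pts=np.array([world("top",(u,v),z=.024)[:2] for v,u in np.argwhere(l==i)],np.float32)
            (cx,cy),(w,h),_=r=cv2.minAreaRect(pts*1000)
            b=cv2.boxPoints(r);e=[b[1]-b[0],b[2]-b[1]];e=max(e,key=np.linalg.norm)
            out.append((cx/1000,cy/1000,np.degrees(np.arctan2(e[1],e[0]))%180,w,h,c[i].round()))
    return out
E
python3 - <<'E'
from h import *
I,D=grab_frame("top")
c,h,rad,P,mm,r,a=stand(I,D)
print("post",c.round(4),"disc",h.round(4),rad)
print("tongue",world("top",(323.3,252.7),z=.014))
H,e=np.histogram(a[mm],bins=120,range=(-180,180));print([(int(e[i]),int(H[i])) for i in range(120) if H[i]>3])
for q in valves(I,D): print(np.round(q[:5],3),q[5])
m=(P[...,2]<.017)&(P[...,2]>.009)&(D>0)&(abs(P[...,0]-.375)<.04)&(abs(P[...,1]+.145)<.06)
print("tongue pts",m.sum(),P[m].mean(0) if m.any() else 0)
E
```

```text
post [ 0.5784 -0.1868  0.1009] disc [ 0.4646 -0.1159] 0.08145417347836595
tongue [ 0.38985055 -0.14572844  0.014     ]
[(-114, 4), (-111, 7), (-108, 8), (-105, 11), (-102, 13), (-99, 10), (-96, 10), (-93, 16), (-90, 17), (-87, 20), (-84, 16), (-81, 21), (-78, 22), (-75, 21), (-72, 17), (-69, 27), (-66, 25), (-63, 38), (-60, 39), (-57, 28), (-54, 6), (-51, 20), (-48, 20), (-45, 22), (-42, 21), (-39, 19), (-18, 10), (-15, 10), (-12, 9), (-9, 16), (-6, 37), (-3, 30), (0, 22), (3, 23), (6, 27), (9, 28), (12, 28), (15, 11), (18, 8), (21, 5), (24, 4), (27, 4), (33, 4), (36, 10), (39, 14), (42, 5), (45, 8), (48, 7), (51, 7), (54, 5)]
[  0.683   0.63  107.527  25.313  40.871] [  7. 134.]
[ 0.562  0.282 91.17  24.677 36.522] [149. 183.]
[ 0.545  0.178 33.946 38.373 23.596] [191. 190.]
[ 0.435  0.168 45.309 36.134 23.637] [195. 235.]
[ 0.418  0.387 55.428 37.845 23.365] [103. 243.]
[ 0.415  0.278 63.497 37.087 23.238] [149. 243.]
tongue pts 107 [ 0.38674646 -0.14382823  0.01406245]
```

```bash
cat >> h.py <<'E'
def disc(D):
    P=cloud("top",D)
    md=(D>0)&(abs(P[...,2]-.03)<.007)&(abs(P[...,0]-.58)<.23)&(abs(P[...,1]+.19)<.23)
    md=cv2.morphologyEx(md.astype(np.uint8),cv2.MORPH_OPEN,np.ones((3,3)))
    k=cv2.convexHull(np.argwhere(md)[:,::-1].astype(np.int32))[:,0]
    X=np.array([world("top",u,z=.03)[:2] for u in k])
    from scipy.optimize import least_squares
    f=least_squares(lambda p:np.hypot(*(X-p[:2]).T)-p[2],[.58,-.19,.2],loss="soft_l1",f_scale=.003)
    return f.x,len(X),np.abs(f.fun).mean()
E
python3 - <<'E'
from h import *
I=cv2.imread("pics/top0.png");D=np.load("top0.npy")
print(disc(D))
P=cloud("top",D)
ins=lambda x0,x1,y0,y1:(P[...,0]>x0)&(P[...,0]<x1)&(P[...,1]>y0)&(P[...,1]<y1)&(D>0)
m=ins(.33,.42,-.22,-.08)&(P[...,2]>.008)&(P[...,2]<.02);q=P[m];print("tongue",m.sum(),np.percentile(q,[2,50,98],axis=0).round(3))
# tab tops
m=(D>0)&(P[...,2]>.118)&(P[...,2]<.135);n,l,s,c=cv2.connectedComponentsWithStats(m.astype(np.uint8))
for i in range(1,n):
    if s[i,4]>8: print("tab",s[i,4],P[l==i].mean(0).round(4))
c2=(np.array([508,250])/2.25+70)
# divider ends in crop px
for nm,a,b in(("nw",(449,133),(550,185)),("ne",(695,53),(650,150)),("se",(785,298),(693,248)),("sw",(537,384),(588,285))):
    A=[world("top",np.array(x)/2.25+70,z=.082)[:2] for x in(a,b)];print(nm,np.round(A,3),np.degrees(np.arctan2(*(A[0]-A[1])[::-1])).round(1))
E
```

```text
(array([ 0.59691046, -0.1860822 ,  0.19871241]), 42, np.float64(0.0004077509154860022))
tongue 123 [[ 0.377 -0.162  0.008]
 [ 0.387 -0.143  0.014]
 [ 0.4   -0.125  0.018]]
tab 58 [ 0.6793 -0.1581  0.1255]
tab 56 [ 0.6237 -0.2685  0.126 ]
tab 54 [ 0.5501 -0.0418  0.1267]
tab 59 [ 0.5132 -0.2127  0.1259]
nw [[ 0.681 -0.012]
 [ 0.626 -0.117]] 62.2
ne [[ 0.768 -0.273]
 [ 0.663 -0.222]] -26.1
se [[ 0.508 -0.357]
 [ 0.56  -0.263]] -119.1
sw [[ 0.422 -0.099]
 [ 0.522 -0.154]] 151.6
```

```bash
cat >> h.py <<'E'
from scipy.spatial.transform import Rotation as Ro
HUB=np.array([.5968,-.1858])
def rel(p,yawdeg,base=None):
    "row (mm, rad) from the present pose to point p with the tool down at yaw"
    s=arm.get_state();x0=s["eef_pos"] if base is None else base[0];R0=Ro.from_euler("xyz",s["ee_rot"] if base is None else [np.pi,0,np.radians(base[1])])
    R1=Ro.from_euler("xyz",[np.pi,0,np.radians(yawdeg)])
    return np.r_[R0.inv().apply(np.array(p)-x0)*1000,(R0.inv()*R1).as_rotvec()]
def show(p,y,**k):
    r=rel(p,y,**k);print("[%s]"%",".join("%.0f"%v for v in r[:3])+" [%s]"%",".join("%.3f"%v for v in r[3:]))
def polar(r,deg,z):return np.r_[HUB+r*np.array([np.cos(np.radians(deg)),np.sin(np.radians(deg))]),z]
E
python3 - <<'E'
from h import *
show(polar(.18,63.2,.2),63.2-180)
b=(polar(.18,63.2,.063),63.2-180)
for f in np.arange(1,21)/20: show(polar(.18,63.2+61*f,.063),63.2+61*f-180,base=b)
E
```

```text
[-650,481,0] [-0.000,-0.000,-0.850]
[0,10,0] [0.000,0.000,-0.053]
[1,19,0] [0.000,0.000,-0.106]
[2,29,0] [0.000,0.000,-0.160]
[4,38,0] [0.000,0.000,-0.213]
[6,47,0] [0.000,0.000,-0.266]
[9,57,0] [0.000,0.000,-0.319]
[12,66,0] [0.000,0.000,-0.373]
[16,74,0] [-0.000,0.000,-0.426]
[20,83,0] [0.000,0.000,-0.479]
[25,91,0] [0.000,0.000,-0.532]
[30,99,0] [0.000,0.000,-0.586]
[35,107,0] [0.000,0.000,-0.639]
[41,115,0] [0.000,0.000,-0.692]
[48,122,0] [0.000,0.000,-0.745]
[54,129,0] [0.000,0.000,-0.798]
[61,135,0] [0.000,0.000,-0.852]
[69,142,0] [0.000,0.000,-0.905]
[76,147,0] [0.000,0.000,-0.958]
[84,153,0] [0.000,0.000,-1.011]
[93,157,0] [0.000,0.000,-1.065]
```

```bash
python3 -m jog '[[[-650,481,0,0,0,-0.85,24],[-650,481,0,0,0,-0.85,24],[-650,481,0,0,0,-0.85,24],[-650,481,0,0,0,-0.85,24],[-650,481,0,0,0,-0.85,24],[-650,481,0,0,0,-0.85,24],[-650,481,0,0,0,-0.85,24],[-650,481,0,0,0,-0.85,24],[-650,481,0,0,0,-0.85,24],[-650,481,0,0,0,-0.85,24],[-650,481,0,0,0,-0.85,24],[-650,481,0,0,0,-0.85,24],[-650,481,0,0,0,-0.85,24],[-650,481,0,0,0,-0.85,24],[-650,481,0,0,0,-0.85,24],[-650,481,0,0,0,-0.85,24],[-650,481,0,0,0,-0.85,24],[-650,481,0,0,0,-0.85,24],[-650,481,0,0,0,-0.85,24],[-650,481,0,0,0,-0.85,24]]]'
python3 - <<'E'
from h import *
show(polar(.18,63.2,.063),63.2-180)
I,D=grab_frame("scene");cv2.imwrite("pics/s1.png",cv2.resize(I[100:320,80:380],None,fx=2.5,fy=2.5))
E
```

```text
t: 3.45
eef_pos: [0.6778, -0.0254, 0.2005]
ee_rot: [-3.142, 0.0, -2.039]
force: [0.3, 0.1, -0.0]
width: 0.0243
gripper_force: 0.0
[-0,-0,138] [-0.000,0.000,-0.000]
```

View pics/s1.png

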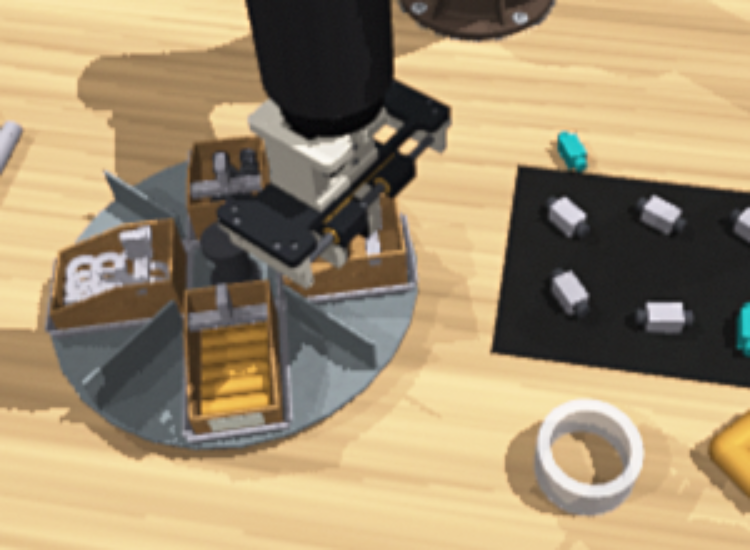

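The gripper at (330,200) stands over the left divider, whose end is at (370,355), with the fingers ready to straddle it. I'll descend next.

```bash
python3 -m jog '[[[0,0,40,0,0,0,24],[0,0,80,0,0,0,24],[0,0,100,0,0,0,24],[0,0,115,0,0,0,24],[0,0,125,0,0,0,24],[0,0,137,0,0,0,24],[0,0,137,0,0,0,24]]]'
python3 - <<'E'
from h import *
print(arm.get_state()["force"],[round(x) for x in pix("scene",polar(.18,63.2,.063))])
E
```

```text
t: 4.38
eef_pos: [0.6774, -0.0253, 0.0627]
ee_rot: [3.141, -0.001, -2.039]
force: [0.1, -0.5, 0.2]
width: 0.0239
gripper_force: 0.0
[ 0.08838277 -0.46968294  0.23885316] [225, 238]
```

No contact, so the fingers straddle the divider. Now I'll turn the stand along the arc.

```bash
python3 -m jog '[[[0,10,0,0,0,-0.053,24],[1,19,0,0,0,-0.106,24],[2,29,0,0,0,-0.16,24],[4,38,0,0,0,-0.213,24],[6,47,0,0,0,-0.266,24],[9,57,0,0,0,-0.319,24],[12,66,0,0,0,-0.373,24],[16,74,0,0,0,-0.426,24],[20,83,0,0,0,-0.479,24],[25,91,0,0,0,-0.532,24],[30,99,0,0,0,-0.586,24],[35,107,0,0,0,-0.639,24],[41,115,0,0,0,-0.692,24],[48,122,0,0,0,-0.745,24],[54,129,0,0,0,-0.798,24],[61,135,0,0,0,-0.852,24],[69,142,0,0,0,-0.905,24],[76,147,0,0,0,-0.958,24],[81,151,0,0,0,-0.99,24],[84,153,0,0,0,-1.01,24]]]'
python3 - <<'E'
from h import *
I,D=grab_frame("top");P=cloud("top",D);np.save("top1.npy",D);cv2.imwrite("pics/t1.png",cv2.resize(I[70:300,170:420],None,fx=2.4,fy=2.4))
m=(D>0)&(P[...,2]>.12)&(P[...,2]<.131);n,l,s,c=cv2.connectedComponentsWithStats(m.astype(np.uint8))
for i in range(1,n):
    if s[i,4]>12: q=P[l==i].mean(0);d=q[:2]-HUB;print("tab",s[i,4],q.round(4),np.hypot(*d).round(3),np.degrees(np.arctan2(d[1],d[0])).round(1))
E
```

```text
t: 6.88
eef_pos: [0.5038, -0.0312, 0.0641]
ee_rot: [-3.14, -0.0, -1.028]
force: [1.4, 0.9, 1.5]
width: 0.0242
gripper_force: 0.8
tab 52 [ 0.6668 -0.238   0.1267] 0.087 -36.7
tab 53 [ 0.649  -0.1155  0.1262] 0.088 53.4
tab 60 [ 0.544  -0.2556  0.1258] 0.088 -127.1
```

View pics/t1.png

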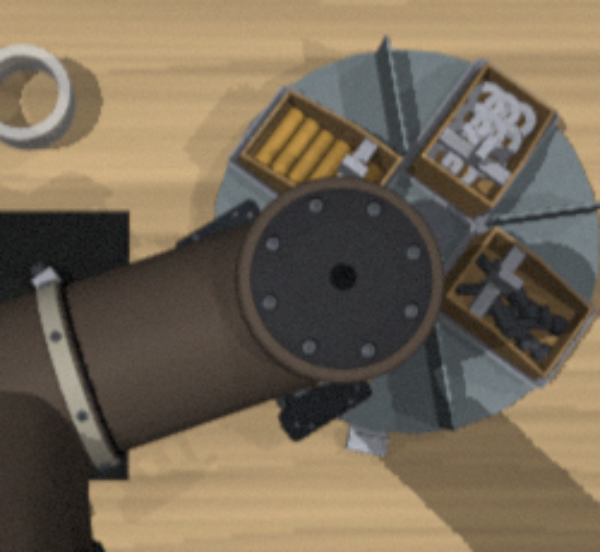

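Run:
```python
from h import *
I,D=grab_frame("scene");cv2.imwrite("pics/s2.png",cv2.resize(I[120:300,80:280],None,fx=3.3,fy=3.3))
```

```text
(no output)
```

View pics/s2.png

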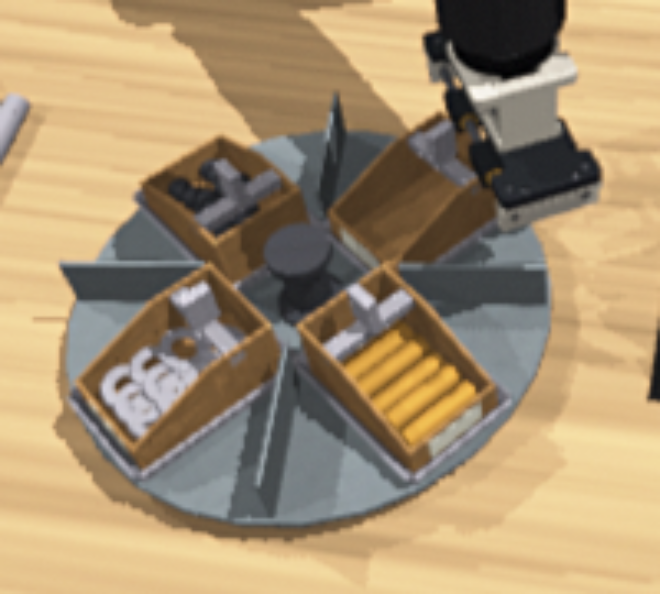

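Run:
```python
from h import *
s=arm.get_state();p=s["eef_pos"]
print("tip now in s2 crop",(pix("scene",p)-[80,120])*3.3,"body lower",(pix("scene",p+[0,0,.066])-[80,120])*3.3, s["force"])
for e in (-97,97):
  R=Ro.from_euler("xyz",s["ee_rot"]).as_matrix();print(e,(pix("scene",p+[0,0,.066]+R[:,1]*e/1000)-[80,120])*3.3)
print("s1 tip",(pix("scene",[.678,-.0254,.2])-[80,100])*2.5,"body",(pix("scene",[.678,-.0254,.266])-[80,100])*2.5)
D=np.load("top0.npy");P=cloud("top",D);d=P[...,:2]-HUB;r=np.hypot(d[...,0],d[...,1]);a=np.degrees(np.arctan2(d[...,1],d[...,0]))
m=(D>0)&(r>.15)&(r<.195)&(abs(a-63)<15)&(P[...,2]>.04);print("nw div z pct",np.percentile(P[m][:,2],[50,90,99]),a[m].mean(),m.sum())
```

```text
tip now in s2 crop [513.66889454 213.0819376 ] body lower [510.14373883 160.48690045] [-0.04166306 -0.23502419  0.66850171]
-97 [553.77229003 247.99551329]
97 [471.35582843  82.68747462]
s1 tip [351.23670267 262.81219356] body [345.17386735 215.01205634]
nw div z pct [0.07007735 0.08320076 0.08598179] 63.48512150890864 115
```

Run:
```python
from h import *
p=arm.get_state()["eef_pos"].copy();p[2]=.2
show(p,-58.9);show(polar(.178,87,.2),-3)
b=(polar(.178,87,.05),-3)
for f in np.arange(1,17)*2: show(polar(.178,87+f,.05),-3+f,base=b)
```

```text
[0,-0,-136] [-0.000,-0.000,-0.001]
[33,-100,-136] [-0.000,-0.000,-0.976]
[-6,0,0] [0.000,0.000,-0.035]
[-12,0,0] [0.000,0.000,-0.070]
[-19,1,0] [0.000,0.000,-0.105]
[-25,2,0] [0.000,0.000,-0.140]
[-31,3,0] [0.000,0.000,-0.175]
[-37,4,0] [0.000,0.000,-0.209]
[-43,5,0] [0.000,0.000,-0.244]
[-49,7,0] [0.000,0.000,-0.279]
[-55,9,0] [0.000,0.000,-0.314]
[-61,11,0] [0.000,0.000,-0.349]
[-67,13,0] [0.000,0.000,-0.384]
[-72,15,0] [0.000,0.000,-0.419]
[-78,18,0] [0.000,0.000,-0.454]
[-84,21,0] [0.000,0.000,-0.489]
[-89,24,0] [0.000,0.000,-0.524]
[-94,27,0] [0.000,0.000,-0.559]
```

```bash
python3 -m jog '[[[0,0,-60,0,0,0,24],[0,0,-110,0,0,0,24],[0,0,-136,0,0,0,0],[33,-100,-136,0,0,-0.976,0],[33,-100,-136,0,0,-0.976,0],[33,-100,-136,0,0,-0.976,0],[33,-100,-136,0,0,-0.976,0],[33,-100,-136,0,0,-0.976,0],[33,-100,-136,0,0,-0.976,0],[33,-100,-136,0,0,-0.976,0],[33,-100,-136,0,0,-0.976,0],[33,-100,-76,0,0,-0.976,0],[33,-100,-30,0,0,-0.976,0],[33,-100,-10,0,0,-0.976,0],[33,-100,0,0,0,-0.976,0],[33,-100,12,0,0,-0.976,0],[33,-100,14,0,0,-0.976,0]]]'
python3 -m jog '[[[-6,0,0,0,0,-0.035,0],[-12,0,0,0,0,-0.07,0],[-19,1,0,0,0,-0.105,0],[-25,2,0,0,0,-0.14,0],[-31,3,0,0,0,-0.175,0],[-37,4,0,0,0,-0.209,0],[-43,5,0,0,0,-0.244,0],[-43,5,0,0,0,-0.244,0]]]'
python3 - <<'E'
from h import *
I,D=grab_frame("top");P=cloud("top",D)
m=(D>0)&(P[...,2]>.12)&(P[...,2]<.131);n,l,s,c=cv2.connectedComponentsWithStats(m.astype(np.uint8))
for i in range(1,n):
    if s[i,4]>12: q=P[l==i].mean(0);d=q[:2]-HUB;print("tab",s[i,4],q.round(4),np.hypot(*d).round(3),np.degrees(np.arctan2(d[1],d[0])).round(1))
E
```

```text
t: 9.1
eef_pos: [0.6061, -0.0079, 0.0493]
ee_rot: [3.142, 0.0, -0.053]
force: [-0.9, -0.1, 0.7]
width: 0.0005
gripper_force: 0.0
t: 10.1
eef_pos: [0.5619, -0.0109, 0.0493]
ee_rot: [-3.142, 0.001, 0.192]
force: [0.5, -0.5, -0.1]
width: 0.0
gripper_force: 0.0
tab 53 [ 0.6734 -0.2271  0.1262] 0.087 -28.3
tab 55 [ 0.5549 -0.2629  0.1256] 0.088 -118.5
tab 54 [ 0.4626 -0.1157  0.1266] 0.151 152.4
```

Run:
```python
from h import *
b=(polar(.178,101,.05),11)
for f in (2,4,6,8,10,12,14,15.5,16.5): show(polar(.178,101+f,.05),11+f,base=b)
```

```text
[-6,0,0] [0.000,0.000,-0.035]
[-12,0,0] [-0.000,0.000,-0.070]
[-19,1,0] [0.000,0.000,-0.105]
[-25,2,0] [0.000,0.000,-0.140]
[-31,3,0] [0.000,0.000,-0.175]
[-37,4,0] [0.000,0.000,-0.209]
[-43,5,0] [0.000,0.000,-0.244]
[-48,6,0] [-0.000,0.000,-0.271]
[-51,7,0] [-0.000,0.000,-0.288]
```

Then I'll back off 10 mm and rise to z ≈ 0.2.

```bash
python3 -m jog '[[[-6,0,0,0,0,-0.035,0],[-12,0,0,0,0,-0.07,0],[-19,1,0,0,0,-0.105,0],[-25,2,0,0,0,-0.14,0],[-31,3,0,0,0,-0.175,0],[-37,4,0,0,0,-0.209,0],[-43,5,0,0,0,-0.244,0],[-48,6,0,0,0,-0.271,0],[-51,7,0,0,0,-0.288,0],[-51,7,0,0,0,-0.288,0],[-40,7,0,0,0,-0.288,0],[-40,7,-50,0,0,-0.288,0],[-40,7,-110,0,0,-0.288,0],[-40,7,-150,0,0,-0.288,0],[-40,7,-150,0,0,-0.288,0]]]'
cat >> h.py <<'E'
def tabs():
    I,D=grab_frame("top");P=cloud("top",D)
    m=(D>0)&(P[...,2]>.12)&(P[...,2]<.131);n,l,s,c=cv2.connectedComponentsWithStats(m.astype(np.uint8))
    for i in range(1,n):
        if s[i,4]>12:
            q=P[l==i].mean(0);d=q[:2]-HUB;print("tab",s[i,4],q.round(4),np.hypot(*d).round(3),np.degrees(np.arctan2(d[1],d[0])).round(1))
    return I,D
E
python3 - <<'E'
from h import *
tabs()
# tongue direction check
a=168.7
p=polar(.152,a,.2);show(p,-180+a)
E
```

```text
t: 12.02
eef_pos: [0.5277, -0.0246, 0.2031]
ee_rot: [3.14, -0.006, 0.479]
force: [0.4, -0.3, -0.6]
width: 0.0005
gripper_force: 0.0
tab 20 [ 0.5753 -0.2792  0.1254] 0.096 -103.0
tab 57 [ 0.4491 -0.1547  0.1262] 0.151 168.1
[-130,80,0] [-0.001,-0.003,0.676]
```

```bash
python3 - <<'E'
from h import *
show([.4485,-.1553,.2],-11.8)
E
python3 -m jog '[[[-40,20,0,0,0,0.17,40],[-70,40,0,0,0,0.34,40],[-100,60,0,0,0,0.5,40],[-130,80,0,0,0,0.68,40],[-130,80,0,0,0,0.68,40],[-130,80,0,0,0,0.68,40]]]'
python3 - <<'E'
from h import *
show([.4485,-.1553,.097],-11.8)
I,D=tabs()
E
```

```text
[-129,80,0] [-0.001,-0.003,0.685]
t: 12.82
eef_pos: [0.4464, -0.156, 0.1986]
ee_rot: [3.141, 0.001, -0.2]
force: [0.3, 0.7, 0.1]
width: 0.0396
gripper_force: 0.0
[2,-1,102] [0.000,0.001,0.006]
tab 55 [ 0.6823 -0.2049  0.1259] 0.088 -12.6
tab 56 [ 0.6157 -0.1002  0.1261] 0.088 77.5
tab 54 [ 0.5775 -0.2713  0.1261] 0.088 -102.7
```

```bash
python3 -m jog '[[[2,-2,40,0,0,0.02,40],[2,-2,80,0,0,0.02,40],[2,-2,95,0,0,0.02,40],[2,-2,102,0,0,0.02,40],[2,-2,102,0,0,0.02,40],[2,-2,102,0,0,0.02,5],[2,-2,102,0,0,0.02,5],[2,-2,102,0,0,0.02,5],[2,-2,102,0,0,0.02,5],[2,-2,102,0,0,0.02,5],[2,-2,102,0,0,0.02,5]]]' 30
```

```text
t: 14.25
eef_pos: [0.4487, -0.1545, 0.0975]
ee_rot: [3.141, 0.0, -0.221]
force: [-2.2, -1.0, 1.8]
width: 0.009
gripper_force: 30.0
```

```bash
python3 -m jog '[[[0,0,-8,0,0,0,0],[0,0,-16,0,0,0,0],[0,0,-26,0,0,0,0],[0,0,-40,0,0,0,0],[0,0,-60,0,0,0,0],[0,0,-85,0,0,0,0],[0,0,-115,0,0,0,0],[0,0,-125,0,0,0,0],[0,0,-125,0,0,0,0]]]' 40
python3 - <<'E'
from h import *
I,D=tabs();cv2.imwrite("pics/t2.png",cv2.resize(I[70:300,170:420],None,fx=2.4,fy=2.4))
S,_=grab_frame("scene");cv2.imwrite("pics/s3.png",cv2.resize(S[100:300,80:300],None,fx=3,fy=3))
# plan: half turn at r=.152 then to r=.088
show(polar(.088,167.4,.222),167.4)
E
```

```text
t: 15.38
eef_pos: [0.449, -0.1543, 0.2228]
ee_rot: [-3.141, -0.001, -0.221]
force: [-0.3, -0.3, -3.0]
width: 0.0085
gripper_force: 40.0
tab 56 [ 0.6821 -0.2048  0.126 ] 0.087 -12.6
tab 56 [ 0.6158 -0.1001  0.1262] 0.088 77.5
tab 58 [ 0.5771 -0.2708  0.1264] 0.087 -103.0
[64,-2,-1] [0.003,0.000,3.140]
```

View pics/s3.png

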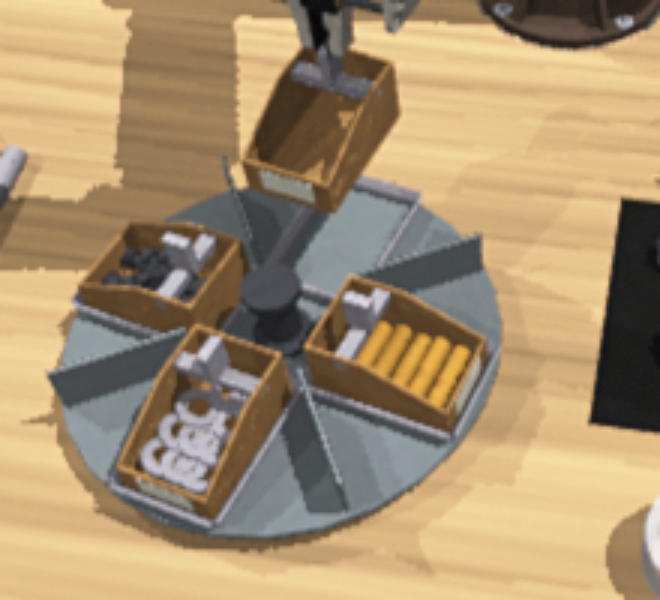

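The bin at (325,120) is lifted level, with its label and low front towards the post. Its pocket at (340,240) is free and the other three bins are seated. I'll make the half turn now.

```bash
python3 -m jog '[[[0,0,0,0,0,0.16,0],[0,0,0,0,0,0.32,0],[0,0,0,0,0,0.48,0],[0,0,0,0,0,0.64,0],[0,0,0,0,0,0.8,0],[0,0,0,0,0,0.96,0],[0,0,0,0,0,1.12,0],[0,0,0,0,0,1.28,0],[0,0,0,0,0,1.44,0],[0,0,0,0,0,1.6,0],[0,0,0,0,0,1.76,0],[0,0,0,0,0,1.92,0],[0,0,0,0,0,2.08,0],[0,0,0,0,0,2.24,0],[0,0,0,0,0,2.4,0],[0,0,0,0,0,2.56,0],[0,0,0,0,0,2.72,0],[0,0,0,0,0,2.88,0],[0,0,0,0,0,3.04,0],[0,0,0,0,0,3.14,0]]]'
python3 - <<'E'
from h import *
tabs()
print(arm.get_state()["gripper_force"])
show(polar(.088,167.4,.222),167.4)
E
```

```text
t: 17.98
eef_pos: [0.4481, -0.1544, 0.2211]
ee_rot: [-3.141, -0.002, 2.918]
force: [-0.9, -0.3, -1.7]
width: 0.0075
gripper_force: 40.0
tab 54 [ 0.6821 -0.205   0.1262] 0.087 -12.7
tab 56 [ 0.6157 -0.1001  0.1265] 0.088 77.6
tab 57 [ 0.5773 -0.2712  0.1259] 0.088 -102.9
39.98785940464586
[-64,2,-1] [-0.000,-0.002,-0.008]
```

```bash
python3 -m jog '[[[-20,1,0,0,0,0,0],[-45,2,0,0,0,-0.004,0],[-64,2,0,0,0,-0.008,0],[-64,2,0,0,0,-0.008,0],[-64,2,50,0,0,-0.008,0],[-64,2,50,0,0,-0.008,0]]]'
python3 - <<'E'
from h import *
I,D=tabs();S,DS=grab_frame("scene")
A=cv2.resize(I[120:280,250:400],None,fx=2.6,fy=2.6);B=cv2.resize(S[100:260,130:280],None,fx=2.6,fy=2.6)
cv2.imwrite("pics/c1.png",np.hstack([A,B]))
print(arm.get_state())
E
```

```text
t: 18.77
eef_pos: [0.5086, -0.1661, 0.1692]
ee_rot: [-3.141, -0.008, 2.93]
force: [0.1, -0.0, -1.7]
width: 0.0076
gripper_force: 40.0
tab 56 [ 0.682  -0.2048  0.1263] 0.087 -12.5
tab 26 [ 0.4452 -0.1921  0.1252] 0.152 -177.6
{'t': 18.875, 'q': array([ 5.00539288e-02,  1.54601711e-01, -3.29787322e-01,  8.16994732e-04,
       -1.08711689e+00, -1.83175130e+00]), 'qd': array([ 0.00010263, -0.02182151,  0.02870599,  0.00512186,  0.00595928,
       -0.00165768]), 'joint_efforts': array([-3.37237911e-02, -3.92762911e+01,  2.67675877e+01,  6.42680347e+00,
       -3.49969498e-02,  3.88288521e-03]), 'eef_pos': array([ 0.51167322, -0.16670046,  0.17333899]), 'ee_rot': array([-3.14071101e+00, -4.99165446e-04,  2.93107158e+00]), 'force': array([-0.12744451, -0.5304935 , -1.05636627]), 'moment': array([-0.04381185, -0.08588845, -0.02278464]), 'gripper_force': 39.978154292330146, 'width': 0.007675338167008701}
```

View pics/c1.png

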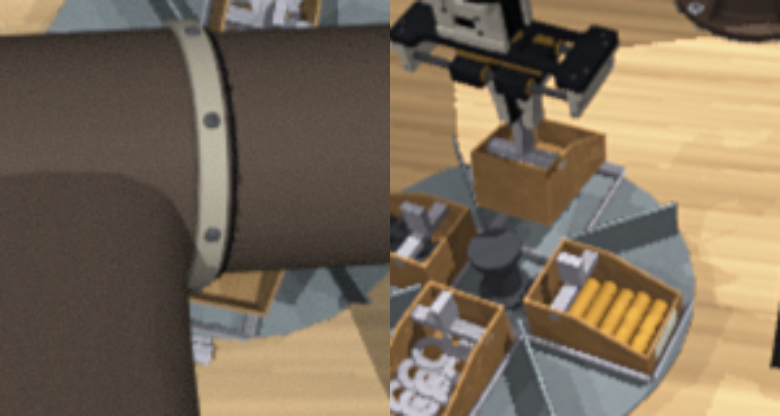

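Run:
```python
from h import *
_,D=grab_frame("scene");P=cloud("scene",D)
d=P[...,:2]-HUB;a=np.radians(167.4);u=d@[np.cos(a),np.sin(a)];w=d@[-np.sin(a),np.cos(a)]
base=(D>0)&(u>.02)&(u<.22)&(abs(w)<.075)
# back wall outer face (faces post), z .11-.165
m=base&(P[...,2]>.115)&(P[...,2]<.16)&(u<.075)
q=np.c_[u[m],w[m],P[...,2][m]];print("back",m.sum(),np.percentile(q,[3,50,97],axis=0).round(4))
k=np.polyfit(q[:,1],q[:,0],1);print("yaw err deg",np.degrees(np.arctan(k[0])),"u at 0",k[1])
m=base&(P[...,2]>.163)&(P[...,2]<.178)
q=np.c_[u[m],w[m],P[...,2][m]];print("rim",m.sum(),np.percentile(q,[1,50,99],axis=0).round(4))
m=base&(P[...,2]>.115)&(P[...,2]<.16)&(w>.035)&(w<.06)&(u>.06)
q=np.c_[u[m],w[m],P[...,2][m]];k=np.polyfit(q[:,0],q[:,1],1);print("side",len(q),k, "deg",np.degrees(k[0]))
m=base&(P[...,2]>.022)&(P[...,2]<.055)&(abs(w)<.07)
tcp=arm.get_state()["eef_pos"];e=tcp[:2]-HUB;print("tcp u,w",e@[np.cos(a),np.sin(a)],e@[-np.sin(a),np.cos(a)],tcp[2])
```

```text
back 494 [[ 0.0347 -0.0441  0.1172]
 [ 0.0413 -0.0114  0.139 ]
 [ 0.0713  0.0372  0.1589]]
yaw err deg -7.3312509264942785 u at 0 0.04274415618952973
rim 364 [[ 0.0451 -0.0437  0.1635]
 [ 0.0692 -0.0055  0.1693]
 [ 0.1012  0.0405  0.1779]]
side 34 [0.0487216  0.03354741] deg 2.7915419974590816
tcp u,w 0.08643833903976358 -0.0002686925852790212 0.17417418506992843
```

Run:
```python
from h import *
I,D=grab_frame("scene");P=cloud("scene",D)
a=np.radians(167.4);d=P[...,:2]-HUB;u=d@[np.cos(a),np.sin(a)];w=d@[-np.sin(a),np.cos(a)];z=P[...,2]
m=(D>0)&(abs(w)<.06)&(z>.1)&(z<.185)&(u>.02)&(u<.2)
for zz in np.arange(.105,.185,.008):
    for ww in (-.03,0,.03):
        k=m&(abs(z-zz)<.004)&(abs(w-ww)<.008)
        if k.sum(): print(round(zz,3),ww,k.sum(),np.percentile(u[k],[5,50]).round(4),end=" | ")
    print()
for uu in np.arange(.05,.2,.015):
    k=m&(abs(u-uu)<.006)
    if k.sum(): print("u",round(uu,3),k.sum(),"w95",np.percentile(w[k],[2,98]).round(4),"z98",np.percentile(z[k],[98]).round(4))
```

```text
0.105 0 19 [0.0213 0.0264] | 0.105 0.03 16 [0.1516 0.158 ] | 
0.113 -0.03 2 [0.1604 0.1616] | 0.113 0 13 [0.159  0.1612] | 0.113 0.03 13 [0.1329 0.1603] | 
0.121 -0.03 16 [0.0321 0.035 ] | 0.121 0 22 [0.0303 0.0347] | 0.121 0.03 19 [0.0306 0.0333] | 
0.129 -0.03 11 [0.033  0.0347] | 0.129 0 12 [0.034  0.0355] | 0.129 0.03 15 [0.0312 0.0337] | 
0.137 -0.03 15 [0.0357 0.0372] | 0.137 0 12 [0.0349 0.0364] | 0.137 0.03 17 [0.0351 0.0366] | 
0.145 -0.03 15 [0.0373 0.039 ] | 0.145 0 17 [0.0368 0.0386] | 0.145 0.03 16 [0.0379 0.0393] | 
0.153 -0.03 14 [0.0392 0.0414] | 0.153 0 15 [0.0392 0.0407] | 0.153 0.03 24 [0.0386 0.0423] | 
0.161 -0.03 21 [0.0403 0.0438] | 0.161 0 24 [0.0417 0.0445] | 0.161 0.03 31 [0.0418 0.0659] | 
0.169 -0.03 45 [0.044  0.0723] | 0.169 0 28 [0.0435 0.0582] | 0.169 0.03 46 [0.0435 0.0713] | 
0.177 -0.03 16 [0.0455 0.0481] | 0.177 0 43 [0.0464 0.0691] | 0.177 0.03 21 [0.045  0.0479] | 
u 0.05 244 w95 [-0.0448  0.0388] z98 [0.182]
u 0.065 126 w95 [-0.0447  0.0388] z98 [0.1805]
u 0.08 125 w95 [-0.0444  0.0389] z98 [0.18]
u 0.095 70 w95 [-0.0449  0.04  ] z98 [0.1799]
u 0.11 60 w95 [-0.0442  0.039 ] z98 [0.1633]
u 0.125 34 w95 [-0.0446 -0.0127] z98 [0.1507]
u 0.14 25 w95 [-0.0444 -0.0414] z98 [0.1387]
u 0.155 74 w95 [-0.0438  0.038 ] z98 [0.1293]
u 0.17 17 w95 [-0.0426  0.0228] z98 [0.1213]
```

The depth profile shows the bin has slipped about 13° nose-down in the grip. I'll tighten the grip and pitch the tool to level it.

```bash
python3 -m jog '[[[0,0,0,0,0,0,0],[0,0,0,0,0.08,0,0],[0,0,0,0,0.16,0,0],[0,0,0,0,0.235,0,0],[0,0,0,0,0.235,0,0],[0,0,0,0,0.235,0,0]]]' 60
cat >> h.py <<'E'
def binpose(ang,zlo,zhi):
    I,D=grab_frame("scene");P=cloud("scene",D)
    a=np.radians(ang);d=P[...,:2]-HUB;u=d@[np.cos(a),np.sin(a)];w=d@[-np.sin(a),np.cos(a)];z=P[...,2]
    m=(D>0)&(abs(w)<.06)&(z>zlo)&(z<zhi)&(u>.015)&(u<.2)
    k=m&(abs(w)<.035)&(u<.075)
    A=np.c_[np.ones(k.sum()),w[k],z[k]-zlo];g=np.ones(len(A),bool)
    for _ in range(6):
        c=np.linalg.lstsq(A[g],u[k][g],rcond=None)[0];r=u[k]-A@c;g=abs(r)<max(.002,np.median(abs(r)))
    print("back: u=%.4f yaw %.1f deg pitch %.1f deg"%(c[0],np.degrees(c[1]),np.degrees(np.arctan(c[2]))),g.sum(),g.size)
    m2=m&(u<.1);print("w",np.percentile(w[m2],[2,98]).round(4))
    m3=(D>0)&(abs(w)<.05)&(u>.03)&(u<.075);b=m3&(z<zhi+.1)
    t=arm.get_state()["eef_pos"];e=t[:2]-HUB;print("tcp u,w,z",e@[np.cos(a),np.sin(a)],e@[-np.sin(a),np.cos(a)],t[2])
    return I,u,w,z,D
E
python3 - <<'E'
from h import *
I,u,w,z,D=binpose(167.4,.118,.162)
for uu in np.arange(.03,.2,.01):
    k=(D>0)&(abs(u-uu)<.005)&(w>-.048)&(w<-.03)&(z>.1)&(z<.2)
    if k.sum(): print("u",round(uu,3),k.sum(),"z98",np.percentile(z[k],[98]).round(4))
E
```

```text
t: 19.73
eef_pos: [0.5119, -0.1664, 0.1728]
ee_rot: [3.141, -0.233, 2.93]
force: [-0.7, 0.3, -1.7]
width: 0.0055
gripper_force: 60.0
back: u=0.0416 yaw -0.7 deg pitch 5.3 deg 256 319
w [-0.045   0.0384]
tcp u,w,z 0.08733979161600967 -0.0003693596167536161 0.17298873380197338
u 0.04 57 z98 [0.1602]
u 0.05 77 z98 [0.174]
u 0.06 44 z98 [0.1727]
u 0.07 44 z98 [0.1715]
u 0.08 53 z98 [0.1722]
u 0.09 38 z98 [0.1696]
u 0.1 39 z98 [0.168]
u 0.11 39 z98 [0.1646]
u 0.12 29 z98 [0.1571]
u 0.13 31 z98 [0.154]
u 0.14 29 z98 [0.1494]
u 0.15 21 z98 [0.1433]
u 0.16 21 z98 [0.1389]
u 0.17 18 z98 [0.1346]
```

```bash
python3 -m jog '[[[0,0,0,0,0.05,0,0],[0,0,0,0,0.1,0,0],[0,0,0,0,0.1,0,0],[0,0,0,0,0.1,0,0]]]' 60
python3 - <<'E'
from h import *
for _ in range(2): I,u,w,z,D=binpose(167.4,.118,.162)
q=[]
for uu in np.arange(.05,.2,.01):
    k=(D>0)&(abs(u-uu)<.005)&(w>-.048)&(w<-.03)&(z>.1)&(z<.2)
    if k.sum(): q.append((round(uu,3),np.percentile(z[k],98).round(4)))
print(q)
E
```

```text
t: 20.27
eef_pos: [0.5116, -0.1664, 0.1729]
ee_rot: [3.141, -0.333, 2.931]
force: [-0.1, -0.2, -2.3]
width: 0.0051
gripper_force: 60.0
back: u=0.0435 yaw -0.7 deg pitch 2.9 deg 250 314
w [-0.0451  0.0385]
tcp u,w,z 0.08743626765343002 -0.00038642011947090913 0.173022555234494
back: u=0.0434 yaw -0.6 deg pitch 3.2 deg 254 318
w [-0.045   0.0384]
tcp u,w,z 0.08745181298390449 -0.00037807567352408184 0.17305629333288045
[(np.float64(0.05), np.float64(0.172)), (np.float64(0.06), np.float64(0.1719)), (np.float64(0.07), np.float64(0.1704)), (np.float64(0.08), np.float64(0.1703)), (np.float64(0.09), np.float64(0.1694)), (np.float64(0.1), np.float64(0.168)), (np.float64(0.11), np.float64(0.1635)), (np.float64(0.12), np.float64(0.1601)), (np.float64(0.13), np.float64(0.1558)), (np.float64(0.14), np.float64(0.1515)), (np.float64(0.15), np.float64(0.1464)), (np.float64(0.16), np.float64(0.1408)), (np.float64(0.17), np.float64(0.1379)), (np.float64(0.18), np.float64(0.1278))]
```

Run:
```python
from h import *
I,D=grab_frame("scene");P=cloud("scene",D)
m=(D>0)&(P[...,2]>.12)&(P[...,2]<.131)
n,l,s,c=cv2.connectedComponentsWithStats(m.astype(np.uint8))
a=np.radians(167.4)
for ex,an in((polar(.088,77.4,.126),1),(polar(.088,-12.6,.126),2),(polar(.088,-102.6,.126),3)):
    k=m&(np.hypot(P[...,0]-ex[0],P[...,1]-ex[1])<.025)
    q=P[k];e=np.median(q,0)-ex;print(k.sum(),e.round(4),"u,w bias",(e[:2]@[np.cos(a),np.sin(a)]).round(4),(e[:2]@[-np.sin(a),np.cos(a)]).round(4))
```

```text
48 [0.0018 0.0014 0.0011] u,w bias -0.0014 -0.0018
52 [0.0007 0.0008 0.0009] u,w bias -0.0005 -0.0009
42 [0.0017 0.0011 0.0012] u,w bias -0.0014 -0.0015
```

```bash
python3 -m jog '[[[3,0,1,0,0.03,0,0],[8,-1,3,0,0.06,0,0],[3,-1,17,0,0.06,0,0],[-1,-1,31,0,0.06,0,0],[-1,-1,31,0,0.06,0,0],[-1,-1,31,0,0.06,0,0]]]' 60
python3 - <<'E'
from h import *
for _ in range(2): I,u,w,z,D=binpose(167.4,.105,.132)
q=[]
for uu in np.arange(.05,.2,.01):
    k=(D>0)&(abs(u-uu)<.005)&(w>-.048)&(w<-.03)&(z>.07)&(z<.16)
    if k.sum(): q.append((round(uu,3),np.percentile(z[k],98).round(4)))
print(q)
E
```

```text
t: 21.18
eef_pos: [0.5025, -0.1655, 0.1429]
ee_rot: [-3.141, -0.395, 2.93]
force: [0.0, -0.5, -0.4]
width: 0.0046
gripper_force: 60.0
back: u=0.0527 yaw -1.0 deg pitch 2.3 deg 141 155
w [-0.0435  0.0389]
tcp u,w,z 0.09620991596529897 0.0007536447368763332 0.14316672189234975
back: u=0.0527 yaw -0.8 deg pitch 2.3 deg 144 155
w [-0.0435  0.0392]
tcp u,w,z 0.09615873188314282 0.0007118818317481822 0.1433007399737321
[(np.float64(0.05), np.float64(0.1379)), (np.float64(0.06), np.float64(0.1401)), (np.float64(0.07), np.float64(0.1396)), (np.float64(0.08), np.float64(0.1388)), (np.float64(0.09), np.float64(0.1364)), (np.float64(0.1), np.float64(0.1318)), (np.float64(0.11), np.float64(0.1337)), (np.float64(0.12), np.float64(0.1338)), (np.float64(0.13), np.float64(0.1304)), (np.float64(0.14), np.float64(0.1233)), (np.float64(0.15), np.float64(0.1214)), (np.float64(0.16), np.float64(0.117)), (np.float64(0.17), np.float64(0.1093)), (np.float64(0.18), np.float64(0.1054))]
```

```bash
python3 -m jog '[[[2,0,1,0,0.03,0,0],[-3,0,13,0,0.03,0,0],[-7,0,24,0,0.03,0,0],[-10,0,30,0,0.03,0,0],[-12,0,34,0,0.03,0,0],[-13,0,38,0,0.03,0,0],[-13,0,38,0,0.03,0,0]]]' 60
python3 - <<'E'
from h import *
I,u,w,z,D=binpose(167.4,.062,.09)
print(arm.get_state()["force"])
k=(D>0)&(u>.055)&(u<.08)&(abs(w)<.045)&(z<.115);print(np.percentile(z[k],[90,98]))
E
```

```text
t: 22.15
eef_pos: [0.5, -0.1649, 0.1028]
ee_rot: [3.142, -0.425, 2.931]
force: [-0.3, -0.8, -2.0]
width: 0.0049
gripper_force: 60.0
back: u=0.0570 yaw -0.2 deg pitch 0.3 deg 131 135
w [-0.0577  0.0572]
tcp u,w,z 0.09904848087342671 0.0007503633996113178 0.1029236973969059
[ 0.06908392 -0.13114648 -2.39519278]
[0.09664449 0.10057235]
```

```bash
python3 -m jog '[[[-2.3,0,-1,0,0,0,0],[-2.3,0,-1,0,0,0,0],[-3.5,0,1.7,0,0,0,0],[-4.4,0,3.5,0,0,0,0],[-5,0,5,0,0,0,0],[-5.2,0,5.4,0,0,0,0],[-5.2,0,5.4,0,0,0,0]]]' 60
python3 - <<'E'
from h import *
I,u,w,z,D=binpose(167.4,.062,.09)
print(arm.get_state()["force"])
k=(D>0)&(u>.055)&(u<.08)&(abs(w)<.045)&(z<.115);print(np.percentile(z[k],[90,98]))
E
```

```text
t: 23.08
eef_pos: [0.5008, -0.1666, 0.1016]
ee_rot: [-3.139, -0.427, 2.932]
force: [-9.6, 4.0, 37.7]
width: 0.0064
gripper_force: 61.0
back: u=0.0565 yaw -2.5 deg pitch 0.8 deg 132 136
w [-0.058  0.058]
tcp u,w,z 0.09789120430846286 0.0021584033949402916 0.10163556912763873
[-8.59316447  4.69823064 37.88733919]
[0.09647841 0.1021917 ]
```

```bash
python3 -m jog '[[[1,0,-2,0,0,0,0],[1.5,0,-4,0,0,0,0],[1.5,0,-4,0,0,0,30],[1.5,0,-4,0,0,0,30],[1.5,0,-4,0,0,0,30],[1.5,0,-4,0,0,0,30],[15,0,-40,0,0,0,30],[40,0,-90,0,0,0,30],[40,0,-90,0,0,0,30]]]' 30
python3 - <<'E'
from h import *
I,u,w,z,D=binpose(167.4,.062,.09)
cv2.imwrite("pics/s5.png",cv2.resize(I[120:260,120:280],None,fx=4,fy=4))
k=(D>0)&(u>.055)&(u<.08)&(abs(w)<.045)&(z<.115);print(np.percentile(z[k],[90,98]))
tabs()
E
```

```text
t: 24.25
eef_pos: [0.5054, -0.1662, 0.1984]
ee_rot: [3.141, -0.417, 2.931]
force: [1.0, 0.3, 0.1]
width: 0.03
gripper_force: 0.0
back: u=0.0568 yaw -2.8 deg pitch 0.2 deg 136 138
w [-0.0577  0.0579]
tcp u,w,z 0.09476387604570455 0.0004926895617475612 0.19616311560177385
[0.09667844 0.10651131]
```

View pics/s5.png

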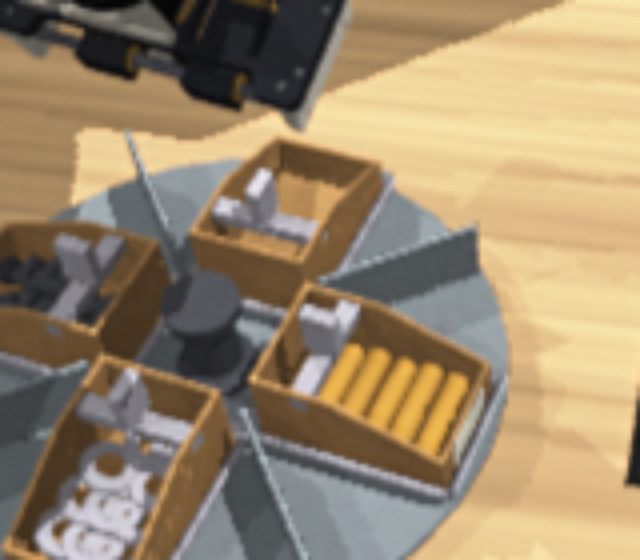

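Run:
```python
from h import *
show([.47,.13,.23],-135)
```

```text
[101,282,7] [0.211,-0.387,-0.981]
```

```bash
python3 -m jog '[[[15,0,-30,0,0,0,40],[20,40,-30,0,0,0,40],[101,282,7,0.211,-0.387,-0.981,40],[101,282,7,0.211,-0.387,-0.981,40],[101,282,7,0.211,-0.387,-0.981,40],[101,282,7,0.211,-0.387,-0.981,40],[101,282,7,0.211,-0.387,-0.981,40],[101,282,7,0.211,-0.387,-0.981,40],[101,282,7,0.211,-0.387,-0.981,40],[101,282,7,0.211,-0.387,-0.981,40]]]'
python3 - <<'E'
from h import *
I,D=tabs()
for q in valves(I,D): print(np.round(q[:5],3),q[5])
binpose(167.4,.062,.09)
P=cloud("top",D);a=np.radians(167.4);d=P[...,:2]-HUB;u=d@[np.cos(a),np.sin(a)];w=d@[-np.sin(a),np.cos(a)];z=P[...,2]
for nm,m in(("back rim",(u>.04)&(u<.062)&(abs(w)<.035)&(z>.08)),("w- rim",(u>.06)&(u<.105)&(w<-.033)&(w>-.06)&(z>.085)),("w+ rim",(u>.06)&(u<.105)&(w>.033)&(w<.06)&(z>.085)),("lip",(u>.17)&(u<.2)&(abs(w)<.035)&(z>.055)),("fence out",(u>.18)&(u<.2)&(abs(w)<.035)&(z<.052)&(z>.04))):
    m&=D>0;print(nm,m.sum(),np.median(np.c_[u[m],w[m],z[m]],0).round(4) if m.any() else "")
cv2.imwrite("pics/t5.png",cv2.resize(I[120:270,270:400],None,fx=4,fy=4))
E
```

```text
t: 25.6
eef_pos: [0.4692, 0.1299, 0.2289]
ee_rot: [3.139, -0.003, -2.359]
force: [0.3, 0.4, -0.0]
width: 0.0402
gripper_force: 0.0
tab 54 [ 0.6825 -0.2016  0.1261] 0.087 -10.4
tab 55 [ 0.6127 -0.0991  0.1259] 0.088 79.6
tab 56 [ 0.5807 -0.2717  0.1261] 0.087 -100.6
tab 55 [ 0.5096 -0.1676  0.1266] 0.089 168.2
[  0.683   0.63  107.527  25.546  40.704] [  8. 134.]
back: u=0.0568 yaw -2.9 deg pitch 0.1 deg 141 144
w [-0.0587  0.0578]
tcp u,w,z 0.1929576590561128 -0.2803222517461698 0.22891664734766345
back rim 64 [ 0.0579 -0.0003  0.0947]
w- rim 52 [ 0.0855 -0.0393  0.0946]
w+ rim 67 [0.0851 0.0407 0.0929]
lip 54 [ 0.1843 -0.0028  0.0655]
fence out 100 [ 0.1912 -0.0015  0.0458]
```

View pics/t5.png

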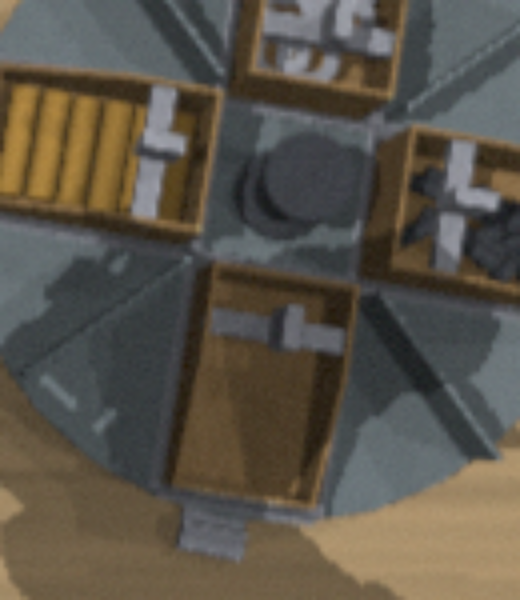

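The bin is home with its low front outwards: tab at z 0.1266, lip at 0.0655, bay at 169.5°. Now I'll measure the valves from the scene camera.

```bash
cat >> h.py <<'E'
def valves2(cam="scene",zr=(.016,.034),box=(.3,.65,.08,.46)):
    I,D=grab_frame(cam);P=cloud(cam,D);g=I.astype(int);sat=g.max(2)-g.min(2)
    m=(D>0)&(sat<40)&(g.max(2)>80)&(P[...,2]>zr[0])&(P[...,2]<zr[1])&(P[...,0]>box[0])&(P[...,0]<box[1])&(P[...,1]>box[2])&(P[...,1]<box[3])
    n,l,s,c=cv2.connectedComponentsWithStats(m.astype(np.uint8));out=[]
    for i in range(1,n):
        if s[i,4]>25:
            pts=np.array([world(cam,(x,y),z=.024)[:2] for y,x in np.argwhere(l==i)],np.float32)*1000
            (cx,cy),(w,h),_=r=cv2.minAreaRect(pts);b=cv2.boxPoints(r);e=max([b[1]-b[0],b[2]-b[1]],key=np.linalg.norm)
            print("valve (%.3f,%.3f) ang %.0f  %.0fx%.0f n%d z%.3f"%(cx/1000,cy/1000,np.degrees(np.arctan2(e[1],e[0]))%180,w,h,s[i,4],np.median(P[l==i][:,2])),c[i].round())
    return I,D
E
python3 - <<'E'
from h import *
I,D=valves2("scene");valves2("top")
show([.435,.168,.1],-135);show([.435,.168,.006],-135)
E
```

```text
valve (0.437,0.167) ang 49  45x30 n110 z0.025 [307. 184.]
valve (0.418,0.277) ang 58  41x32 n111 z0.025 [344. 184.]
valve (0.420,0.386) ang 53  42x31 n113 z0.025 [382. 189.]
valve (0.547,0.177) ang 36  43x29 n129 z0.025 [308. 215.]
valve (0.564,0.282) ang 99  26x40 n128 z0.025 [346. 225.]
[-3,51,129] [0.002,-0.003,-0.002]
[-3,51,223] [0.002,-0.003,-0.002]
```

```bash
python3 -m jog '[[[-3,51,50,0,0,0,50],[-3,51,110,0,0,0,50],[-3,51,165,0,0,0,50],[-3,51,200,0,0,0,50],[-3,51,215,0,0,0,50],[-3,51,222,0,0,0,50],[-3,51,222,0,0,0,50],[-3,51,222,0,0,0,15],[-3,51,222,0,0,0,15],[-3,51,222,0,0,0,15],[-3,51,222,0,0,0,15],[-3,51,222,0,0,0,15],[-3,51,170,0,0,0,15],[-3,51,110,0,0,0,15],[-3,51,60,0,0,0,15],[-3,51,40,0,0,0,15],[-3,51,40,0,0,0,15]]]' 45
python3 - <<'E'
from h import *
B=169
def drop(u,w,z):
    a=np.radians(B);return np.r_[HUB+u*np.array([np.cos(a),np.sin(a)])+w*np.array([-np.sin(a),np.cos(a)]),z]
show(drop(.145,-.022,.189),B);show(drop(.145,-.022,.089),B)
E
```

```text
t: 27.92
eef_pos: [0.436, 0.1689, 0.1912]
ee_rot: [3.14, 0.002, -2.356]
force: [0.3, 0.9, 0.1]
width: 0.0149
gripper_force: 0.0
[200,-232,1] [0.002,0.001,0.977]
[200,-232,101] [0.002,0.001,0.977]
```

Run:
```python
from h import *
I,D=valves2("scene")
cv2.imwrite("pics/s6.png",cv2.resize(I[140:260,260:410],None,fx=4,fy=4))
```

```text
valve (0.438,0.167) ang 44  46x29 n108 z0.025 [307. 184.]
valve (0.418,0.277) ang 57  41x33 n114 z0.025 [345. 184.]
valve (0.421,0.385) ang 55  41x33 n114 z0.025 [382. 189.]
valve (0.546,0.178) ang 34  45x28 n128 z0.025 [308. 215.]
valve (0.566,0.282) ang 99  29x40 n134 z0.025 [346. 225.]
```

View pics/s6.png

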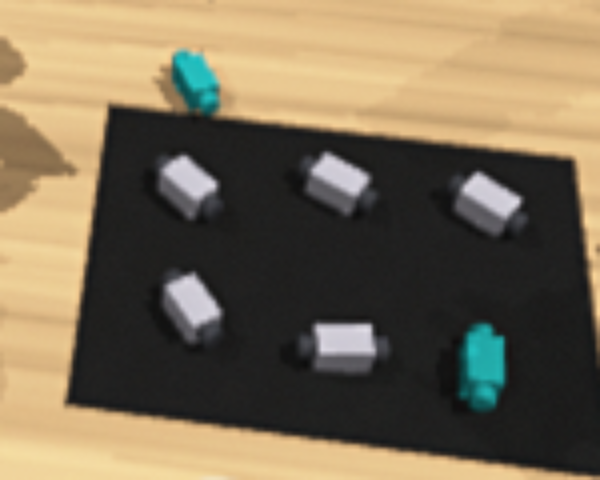

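Run:
```python
from h import *
p=arm.get_state()["eef_pos"];print(pix("scene",p),pix("scene",p+[0,0,.066]))
I,D=grab_frame("scene");cv2.imwrite("pics/s7.png",cv2.resize(I[60:220,230:410],None,fx=4,fy=3.7))
P=cloud("scene",D)
m=(D>0)&(np.hypot(P[...,0]-p[0],P[...,1]-p[1])<.05)&(P[...,2]>.1)&(P[...,2]<.3)
print("lowest z near tool",np.percentile(P[m][:,2],[0,1,5]) , m.sum(), P[m&(P[...,2]<.21)].mean(0))
```

```text
[314.16612471 142.76141423] [317.57719628 123.033305  ]
lowest z near tool [0.21742728 0.21870009 0.2220814 ] 299 [nan nan nan]<stdin>:6: RuntimeWarning: Mean of empty slice.
  ret = um.true_divide(
```

View pics/s7.png

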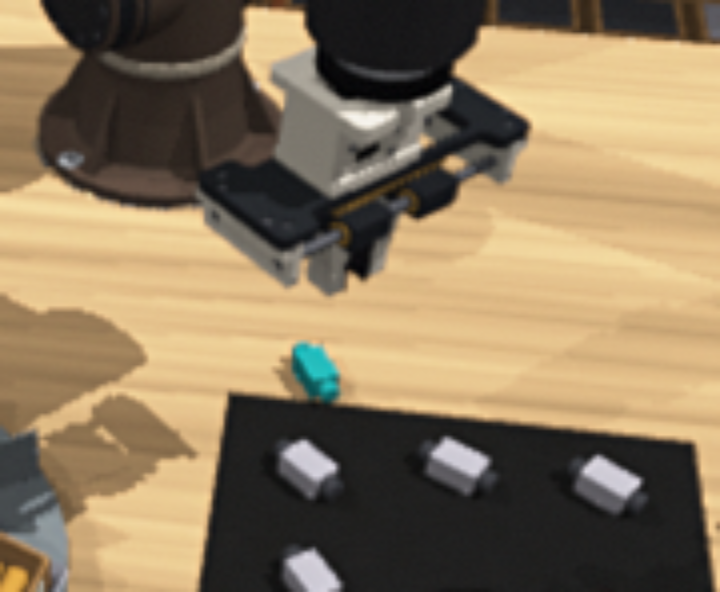

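The picture explains the misses. The fingertips at (330,285) show at z ≈ 0.217, while the reported TCP is 0.191, so the real tips sit about 26 mm higher than reported. That also fits the missed divider and the shallow tab grip. I'll correct for it.

```bash
python3 -m jog '[[[0,0,50,0,0,0,50],[0,0,105,0,0,0,50],[0,0,155,0,0,0,50],[0,0,185,0,0,0,50],[0,0,200,0,0,0,50],[0,0,207,0,0,0,50],[0,0,207,0,0,0,50],[0,0,207,0,0,0,15],[0,0,207,0,0,0,15],[0,0,207,0,0,0,15],[0,0,207,0,0,0,15],[0,0,207,0,0,0,15]]]' 45
```

```text
t: 29.52
eef_pos: [0.4351, 0.1685, -0.017]
ee_rot: [3.14, -0.001, -2.356]
force: [-1.5, 0.4, 7.1]
width: 0.0241
gripper_force: 44.9
```

```bash
cat >> h.py <<'E'
DZ=.026
def drop(u,w,z,B=169):
    a=np.radians(B);return np.r_[HUB+u*np.array([np.cos(a),np.sin(a)])+w*np.array([-np.sin(a),np.cos(a)]),z-DZ]
E
python3 - <<'E'
from h import *
show(drop(.145,-.024,.09),169)
E
```

```text
[197,-231,-81] [0.001,-0.001,0.977]
```

```bash
python3 -m jog '[[[0,0,-55,0,0,0,15],[0,0,-110,0,0,0,15],[0,0,-160,0,0,0,15],[30,-40,-167,0,0,0.15,15],[60,-75,-167,0,0,0.33,15],[95,-115,-167,0,0,0.5,15],[130,-155,-167,0,0,0.68,15],[165,-195,-167,0,0,0.85,15],[197,-231,-167,0,0,0.977,15],[197,-231,-167,0,0,0.977,15],[197,-231,-167,0,0,0.977,15],[197,-231,-130,0,0,0.977,15],[197,-231,-95,0,0,0.977,15],[197,-231,-81,0,0,0.977,15],[197,-231,-81,0,0,0.977,15]]]' 50
python3 - <<'E'
from h import *
p=arm.get_state()["eef_pos"];S,D=grab_frame("scene");cv2.imwrite("pics/s8.png",cv2.resize(S[120:240,140:300],None,fx=4,fy=4))
P=cloud("scene",D);a=np.radians(169);d=P[...,:2]-HUB;u=d@[np.cos(a),np.sin(a)];w=d@[-np.sin(a),np.cos(a)]
m=(D>0)&(abs(u-.145)<.04)&(abs(w+.024)<.05)&(P[...,2]>.098)&(P[...,2]<.12);print(np.median(np.c_[u,w,P[...,2]].reshape(-1,3) if 0 else np.c_[u[m],w[m],P[...,2][m]],0))
valves2()
E
```

```text
t: 31.4
eef_pos: [0.4588, -0.1337, 0.0632]
ee_rot: [-3.141, -0.004, 2.952]
force: [-0.6, -0.3, -1.7]
width: 0.0242
gripper_force: 49.9
[ 0.13638267 -0.02653443  0.10590693]
valve (0.419,0.279) ang 57  50x32 n115 z0.025 [345. 184.]
valve (0.421,0.386) ang 56  41x33 n115 z0.025 [382. 189.]
valve (0.581,0.150) ang 33  43x27 n128 z0.025 [297. 224.]
valve (0.564,0.282) ang 99  26x40 n131 z0.025 [346. 225.]
```

View pics/s8.png

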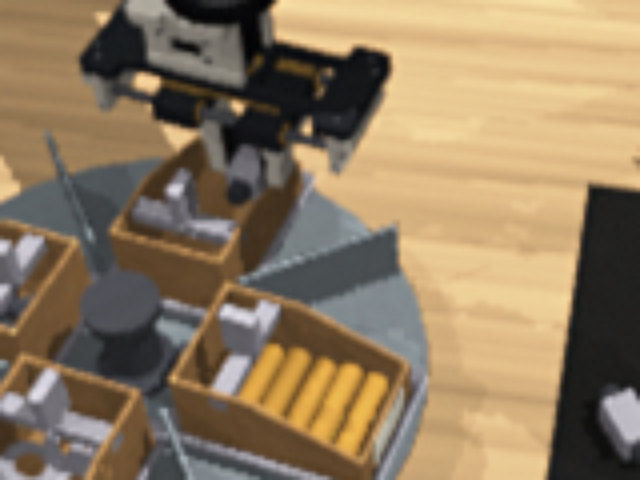

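The valve at (243,180) hangs over the right half of the bin. One valve has been knocked from (0.545,0.178) to (0.581,0.150). I'll release and rise.

```bash
python3 -m jog '[[[0,0,0,0,0,0,40],[0,0,0,0,0,0,40],[0,0,0,0,0,0,40],[0,0,-40,0,0,0,44],[0,0,-86,0,0,0,48],[0,0,-86,0,0,0,50]]]'
python3 - <<'E'
from h import *
show([.416,.278,.15],63.5-180);show([.416,.278,-.017],63.5-180)
I,D=grab_frame("scene");P=cloud("scene",D);a=np.radians(169);d=P[...,:2]-HUB;u=d@[np.cos(a),np.sin(a)];w=d@[-np.sin(a),np.cos(a)]
g=I.astype(int);m=(D>0)&(u>.11)&(u<.18)&(abs(w)<.036)&(P[...,2]<.09)&(g.max(2)-g.min(2)<30);print(m.sum(),np.median(np.c_[u[m],w[m],P[...,2][m]],0))
E
```

```text
t: 32.25
eef_pos: [0.4618, -0.1345, 0.1532]
ee_rot: [3.141, 0.005, 2.95]
force: [0.0, 0.2, -1.0]
width: 0.0495
gripper_force: 0.0
[123,396,3] [-0.002,0.005,-1.300]
[124,396,170] [-0.002,0.005,-1.300]
29 [ 0.1403584  -0.01779277  0.05783418]
```

```bash
python3 -m jog '[[[20,60,0,0,0,-0.18,50],[40,115,0,0,0,-0.36,50],[60,170,0,0,0,-0.54,50],[75,225,0,0,0,-0.72,50],[90,280,0,0,0,-0.9,50],[105,335,0,0,0,-1.08,50],[123,396,0,0,0,-1.25,50],[123,396,0,0,0,-1.3,50],[123,396,60,0,0,-1.3,50],[123,396,110,0,0,-1.3,50],[123,396,145,0,0,-1.3,50],[123,396,162,0,0,-1.3,50],[123,396,170,0,0,-1.3,50],[123,396,170,0,0,-1.3,50],[123,396,170,0,0,-1.3,15],[123,396,170,0,0,-1.3,15],[123,396,170,0,0,-1.3,15],[123,396,170,0,0,-1.3,15],[123,396,170,0,0,-1.3,15]]]' 50
python3 - <<'E'
from h import *
show(drop(.145,.024,.09),169)
E
```

```text
t: 34.67
eef_pos: [0.414, 0.2782, -0.0198]
ee_rot: [3.14, 0.0, -2.033]
force: [-0.4, -0.3, 5.7]
width: 0.024
gripper_force: 50.0
[396,-237,-84] [0.001,-0.001,1.301]
```

```bash
python3 -m jog '[[[0,0,-55,0,0,0,15],[0,0,-110,0,0,0,15],[0,0,-165,0,0,0,15],[50,-30,-170,0,0,0.16,15],[100,-60,-170,0,0,0.33,15],[150,-90,-170,0,0,0.5,15],[200,-120,-170,0,0,0.67,15],[250,-150,-170,0,0,0.84,15],[300,-180,-170,0,0,1,15],[350,-210,-170,0,0,1.17,15],[396,-237,-170,0,0,1.3,15],[396,-237,-170,0,0,1.3,15],[396,-237,-170,0,0,1.3,15],[396,-237,-125,0,0,1.3,15],[396,-237,-98,0,0,1.3,15],[396,-237,-84,0,0,1.3,15],[396,-237,-84,0,0,1.3,15],[396,-237,-84,0,0,1.3,15]]]' 50
python3 -m jog '[[[0,0,0,0,0,0,38],[0,0,0,0,0,0,38],[0,0,0,0,0,0,40],[0,0,-40,0,0,0,44],[0,0,-86,0,0,0,48],[0,0,-86,0,0,0,50]]]'
cat >> h.py <<'E'
def inbin():
    I,D=grab_frame("scene");P=cloud("scene",D);a=np.radians(169);d=P[...,:2]-HUB;u=d@[np.cos(a),np.sin(a)];w=d@[-np.sin(a),np.cos(a)]
    g=I.astype(int);m=(D>0)&(u>.105)&(u<.18)&(abs(w)<.036)&(P[...,2]<.11)&(P[...,2]>.04)&(g.max(2)-g.min(2)<30)
    n,l,s,c=cv2.connectedComponentsWithStats(m.astype(np.uint8))
    for i in range(1,n):
        if s[i,4]>6: k=l==i;print("in bin",s[i,4],np.median(np.c_[u[k],w[k],P[...,2][k]],0).round(3))
    return I
E
python3 - <<'E'
from h import *
inbin();valves2()
show([.4185,.3865,.15],55.4-180);show([.4185,.3865,-.018],55.4-180)
E
```

```text
t: 36.92
eef_pos: [0.4502, -0.1821, 0.0646]
ee_rot: [-3.141, -0.0, 2.951]
force: [-0.8, -0.4, -1.5]
width: 0.0237
gripper_force: 50.0
t: 37.67
eef_pos: [0.4519, -0.1828, 0.1532]
ee_rot: [3.141, 0.005, 2.95]
force: [0.5, 0.0, -0.7]
width: 0.0493
gripper_force: 0.0
in bin 95 [0.151 0.013 0.057]
in bin 22 [ 0.148 -0.018  0.059]
valve (0.421,0.386) ang 56  41x33 n116 z0.025 [382. 189.]
valve (0.581,0.150) ang 34  42x27 n127 z0.025 [297. 224.]
valve (0.566,0.282) ang 99  29x40 n134 z0.025 [346. 225.]
[139,552,0] [0.001,-0.001,-1.159]
[139,552,168] [0.001,-0.001,-1.159]
```

```bash
python3 -m jog '[[[15,55,0,0,0,-0.12,50],[30,110,0,0,0,-0.24,50],[45,165,0,0,0,-0.36,50],[58,220,0,0,0,-0.48,50],[70,275,0,0,0,-0.6,50],[84,330,0,0,0,-0.72,50],[98,390,0,0,0,-0.84,50],[112,445,0,0,0,-0.96,50],[126,500,0,0,0,-1.08,50],[139,552,0,0,0,-1.16,50],[139,552,30,0,0,-1.16,50],[139,552,85,0,0,-1.16,50],[139,552,135,0,0,-1.16,50],[139,552,160,0,0,-1.16,50],[139,552,168,0,0,-1.16,50],[139,552,168,0,0,-1.16,50],[139,552,168,0,0,-1.16,15],[139,552,168,0,0,-1.16,15],[139,552,168,0,0,-1.16,15],[139,552,168,0,0,-1.16,15]]]' 50
python3 - <<'E'
from h import *
show(drop(.145,.0,.085),169)
E
```

```text
t: 40.28
eef_pos: [0.418, 0.3864, -0.0176]
ee_rot: [3.14, 0.0, -2.173]
force: [-1.9, -0.7, 5.7]
width: 0.0235
gripper_force: 50.0
[428,-338,-77] [0.002,-0.001,1.160]
```

```bash
python3 -m jog '[[[0,0,-55,0,0,0,15],[0,0,-110,0,0,0,15],[0,0,-165,0,0,0,15],[50,-40,-168,0,0,0.14,15],[97,-77,-168,0,0,0.27,15],[145,-114,-168,0,0,0.4,15],[193,-152,-168,0,0,0.53,15],[240,-190,-168,0,0,0.66,15],[288,-227,-168,0,0,0.79,15],[335,-265,-168,0,0,0.92,15],[382,-302,-168,0,0,1.05,15],[428,-338,-168,0,0,1.16,15],[428,-338,-168,0,0,1.16,15],[428,-338,-168,0,0,1.16,15],[428,-338,-125,0,0,1.16,15],[428,-338,-90,0,0,1.16,15],[428,-338,-77,0,0,1.16,15],[428,-338,-77,0,0,1.16,15]]]' 50
python3 - <<'E'
from h import *
print(arm.get_state()["force"]);I=inbin();show(drop(.145,.0,.07),169)
E
```

```text
t: 42.52
eef_pos: [0.4538, -0.1573, 0.0584]
ee_rot: [-3.141, -0.003, 2.952]
force: [-0.3, -0.1, -0.8]
width: 0.0235
gripper_force: 50.0
[-0.33168225 -0.09444784 -0.75410536]
in bin 207 [ 0.136 -0.001  0.099]
in bin 21 [ 0.149 -0.019  0.059]
[0,-1,15] [-0.001,-0.001,0.002]
```

```bash
python3 -m jog '[[[0,0,6,0,0,0,15],[0,0,12,0,0,0,15],[0,0,12,0,0,0,15],[0,0,12,0,0,0,29],[0,0,12,0,0,0,29],[0,0,12,0,0,0,29],[0,0,-10,0,0,0,29],[0,0,-50,0,0,0,40],[0,0,-92,0,0,0,50],[0,0,-92,0,0,0,50]]]'
python3 - <<'E'
from h import *
I=inbin();valves2()
print("now");show([.564,.282,.15],91.2-180);show([.564,.282,-.018],91.2-180)
print("B");show([.579,.149,.15],33-180)
E
```

```text
t: 43.82
eef_pos: [0.4564, -0.1584, 0.1539]
ee_rot: [3.141, 0.005, 2.95]
force: [-0.7, 1.3, -1.1]
width: 0.0486
gripper_force: 0.0
in bin 211 [ 0.145 -0.007  0.07 ]
valve (0.582,0.150) ang 34  43x28 n131 z0.025 [297. 224.]
valve (0.564,0.282) ang 99  26x53 n138 z0.025 [346. 225.]
now
[-24,453,1] [0.001,-0.001,-1.784]
[-24,453,169] [0.001,-0.001,-1.784]
B
[-64,325,1] [0.001,-0.001,-0.768]
```

```bash
python3 -m jog '[[[-2,45,0,0,0,-0.18,50],[-5,95,0,0,0,-0.36,50],[-8,145,0,0,0,-0.54,50],[-10,195,0,0,0,-0.72,50],[-13,245,0,0,0,-0.9,50],[-15,295,0,0,0,-1.08,50],[-18,345,0,0,0,-1.26,50],[-20,395,0,0,0,-1.44,50],[-23,440,0,0,0,-1.62,50],[-23,453,0,0,0,-1.784,50],[-23,453,30,0,0,-1.784,50],[-23,453,85,0,0,-1.784,50],[-23,453,135,0,0,-1.784,50],[-23,453,160,0,0,-1.784,50],[-23,453,169,0,0,-1.784,50],[-23,453,169,0,0,-1.784,50],[-23,453,169,0,0,-1.784,15],[-23,453,169,0,0,-1.784,15],[-23,453,169,0,0,-1.784,15],[-23,453,169,0,0,-1.784,15]]]' 50
python3 - <<'E'
from h import *
show(drop(.145,.0,.095),169)
I,D=grab_frame("top");P=cloud("top",D);a=np.radians(169);d=P[...,:2]-HUB;u=d@[np.cos(a),np.sin(a)];w=d@[-np.sin(a),np.cos(a)]
for uu in np.arange(.06,.185,.012):
    print(round(uu,3),[round(float(np.median(P[...,2][k])),3) if (k:=(D>0)&(abs(u-uu)<.006)&(abs(w-ww)<.006)).any() else None for ww in np.arange(-.036,.04,.012)])
cv2.imwrite("pics/t6.png",cv2.resize(I[180:260,290:370],None,fx=6,fy=6))
E
```

```text
t: 46.42
eef_pos: [0.5629, 0.2825, -0.0178]
ee_rot: [3.141, 0.001, -1.549]
force: [-1.1, 0.5, 6.0]
width: 0.0241
gripper_force: 48.0
[438,118,-87] [0.002,-0.000,1.784]
0.06 [0.096, 0.057, 0.051, 0.048, 0.05, 0.054, 0.067]
0.072 [0.094, 0.034, 0.034, 0.035, 0.033, 0.036, 0.063]
0.084 [0.092, 0.091, 0.092, 0.125, 0.092, 0.092, 0.092]
0.096 [0.093, 0.081, 0.036, 0.109, 0.034, 0.036, 0.062]
0.108 [0.096, 0.034, 0.034, 0.034, 0.034, 0.034, 0.061]
0.12 [0.065, 0.054, 0.066, 0.071, 0.049, 0.053, 0.058]
0.132 [0.061, 0.058, 0.074, 0.078, 0.059, 0.058, 0.063]
0.144 [0.059, 0.058, 0.074, 0.078, 0.059, 0.057, 0.059]
0.156 [0.06, 0.058, 0.073, 0.078, 0.059, 0.058, 0.057]
0.168 [0.055, 0.053, 0.068, 0.072, 0.052, 0.053, 0.044]
0.18 [0.064, 0.034, 0.035, 0.035, 0.034, 0.036, 0.049]
```

View pics/t6.png

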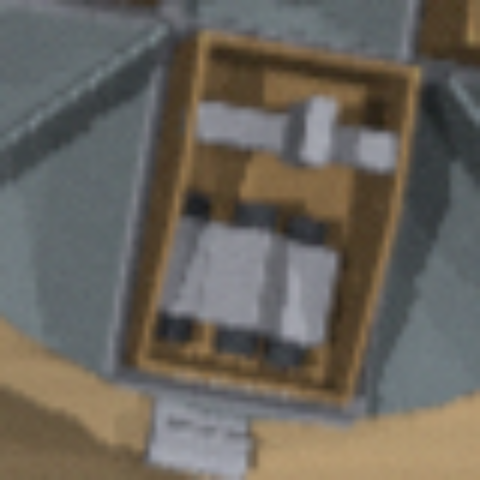

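The bin holds three valves: the left at (185,270), the right at (310,285), and the third wedged between them with its top at 0.076. I'll put the fourth on the right side, at w = +0.021.

Run:
```python
from h import *
show(drop(.143,.021,.088),169)
```

```text
[459,121,-80] [0.001,-0.000,1.784]
```

```bash
python3 -m jog '[[[0,0,-55,0,0,0,15],[0,0,-110,0,0,0,15],[0,0,-168,0,0,0,15],[40,10,-168,0,0,0.17,15],[85,20,-168,0,0,0.34,15],[130,32,-168,0,0,0.51,15],[175,45,-168,0,0,0.68,15],[220,57,-168,0,0,0.85,15],[265,69,-168,0,0,1.02,15],[310,81,-168,0,0,1.19,15],[355,93,-168,0,0,1.36,15],[400,105,-168,0,0,1.53,15],[445,117,-168,0,0,1.7,15],[459,121,-168,0,0,1.784,15],[459,121,-168,0,0,1.784,15],[459,121,-168,0,0,1.784,15],[459,121,-120,0,0,1.784,15],[459,121,-90,0,0,1.784,15],[459,121,-80,0,0,1.784,15],[459,121,-80,0,0,1.784,15]]]' 50
python3 -m jog '[[[0,0,0,0,0,0,32],[0,0,0,0,0,0,32],[0,0,0,0,0,0,32],[0,0,-40,0,0,0,40],[0,0,-88,0,0,0,50],[0,0,-88,0,0,0,50]]]'
python3 - <<'E'
from h import *
I=inbin();valves2()
show([.580,.149,.15],33.5-180);show([.580,.149,-.018],33.5-180)
E
```

```text
t: 48.98
eef_pos: [0.4519, -0.1789, 0.0616]
ee_rot: [-3.141, -0.003, 2.952]
force: [1.2, 0.2, -0.9]
width: 0.0239
gripper_force: 48.1
t: 49.72
eef_pos: [0.4545, -0.1797, 0.1536]
ee_rot: [3.141, 0.006, 2.95]
force: [0.0, 0.1, -0.6]
width: 0.0493
gripper_force: 0.0
in bin 276 [ 0.144 -0.003  0.074]
valve (0.581,0.150) ang 32  42x26 n128 z0.025 [297. 224.]
[-63,347,0] [0.000,-0.000,-0.777]
[-63,347,168] [0.000,-0.000,-0.777]
```

```bash
python3 -m jog '[[[-10,55,0,0,0,-0.13,50],[-20,110,0,0,0,-0.26,50],[-30,165,0,0,0,-0.39,50],[-40,220,0,0,0,-0.52,50],[-50,275,0,0,0,-0.65,50],[-63,330,0,0,0,-0.777,50],[-63,347,0,0,0,-0.777,50],[-63,347,30,0,0,-0.777,50],[-63,347,85,0,0,-0.777,50],[-63,347,135,0,0,-0.777,50],[-63,347,160,0,0,-0.777,50],[-63,347,168,0,0,-0.777,50],[-63,347,168,0,0,-0.777,50],[-63,347,168,0,0,-0.777,15],[-63,347,168,0,0,-0.777,15],[-63,347,168,0,0,-0.777,15],[-63,347,168,0,0,-0.777,15],[-63,347,168,0,0,-0.777,15]]]' 50
python3 - <<'E'
from h import *
I,D=tabs();P=cloud("top",D);a=np.radians(169);d=P[...,:2]-HUB;u=d@[np.cos(a),np.sin(a)];w=d@[-np.sin(a),np.cos(a)]
for uu in np.arange(.06,.185,.012):
    print(round(uu,3),[round(float(np.median(P[...,2][k])),3) if (k:=(D>0)&(abs(u-uu)<.006)&(abs(w-ww)<.006)).any() else None for ww in np.arange(-.036,.04,.012)])
for w in (-.02,-.024): show(drop(.143,w,.095),169)
E
```

```text
t: 52.08
eef_pos: [0.5798, 0.1496, -0.018]
ee_rot: [3.141, -0.001, -2.556]
force: [-2.2, -0.7, 6.0]
width: 0.0236
gripper_force: 50.0
tab 56 [ 0.6823 -0.2013  0.1262] 0.087 -10.3
tab 54 [ 0.6127 -0.099   0.1261] 0.088 79.7
tab 56 [ 0.5805 -0.272   0.1262] 0.088 -100.7
tab 59 [ 0.5093 -0.1672  0.1261] 0.089 168.0
0.06 [0.095, 0.059, 0.05, 0.055, 0.049, 0.054, 0.067]
0.072 [0.096, 0.033, 0.034, 0.033, 0.034, 0.033, 0.064]
0.084 [0.092, 0.091, 0.093, 0.126, 0.093, 0.092, 0.093]
0.096 [0.093, 0.059, 0.037, 0.105, 0.036, 0.035, 0.063]
0.108 [0.094, 0.034, 0.034, 0.034, 0.035, 0.034, 0.068]
0.12 [0.088, 0.054, 0.065, 0.069, 0.052, 0.079, 0.078]
0.132 [0.061, 0.059, 0.074, 0.076, 0.073, 0.083, 0.082]
0.144 [0.064, 0.058, 0.074, 0.077, 0.074, 0.084, 0.081]
0.156 [0.058, 0.058, 0.073, 0.078, 0.072, 0.084, 0.081]
0.168 [0.055, 0.053, 0.066, 0.072, 0.053, 0.078, 0.07]
0.18 [0.061, 0.034, 0.035, 0.035, 0.034, 0.036, 0.049]
[259,-174,-87] [0.001,-0.001,0.778]
[256,-171,-87] [0.001,-0.001,0.778]
```

```bash
python3 -m jog '[[[0,0,-55,0,0,0,15],[0,0,-110,0,0,0,15],[0,0,-168,0,0,0,15],[40,-27,-168,0,0,0.12,15],[83,-56,-168,0,0,0.25,15],[127,-85,-168,0,0,0.38,15],[170,-114,-168,0,0,0.51,15],[214,-143,-168,0,0,0.64,15],[257,-172,-168,0,0,0.778,15],[257,-172,-168,0,0,0.778,15],[257,-172,-168,0,0,0.778,15],[257,-172,-125,0,0,0.778,15],[257,-172,-95,0,0,0.778,15],[257,-172,-84,0,0,0.778,15],[257,-172,-84,0,0,0.778,15],[257,-172,-84,0,0,0.778,15]]]' 50
python3 -m jog '[[[0,0,0,0,0,0,32],[0,0,0,0,0,0,32],[0,0,0,0,0,0,32],[0,0,-40,0,0,0,40],[0,0,-88,0,0,0,50],[0,0,-88,0,0,0,50],[0,60,-88,0,0,0,50],[0,120,-88,0,0,0,50],[0,180,-88,0,0,0,50],[0,240,-88,0,0,0,50],[0,300,-88,0,0,0,50],[0,300,-88,0,0,0,50],[0,300,-88,0,0,0,50]]]'
python3 - <<'E'
from h import *
valves2()
I,D=tabs();P=cloud("top",D);a=np.radians(169);d=P[...,:2]-HUB;u=d@[np.cos(a),np.sin(a)];w=d@[-np.sin(a),np.cos(a)]
for uu in np.arange(.108,.185,.012):
    print(round(uu,3),[round(float(np.median(P[...,2][k])),3) if (k:=(D>0)&(abs(u-uu)<.006)&(abs(w-ww)<.006)).any() else None for ww in np.arange(-.036,.04,.012)])
cv2.imwrite("pics/t7.png",cv2.resize(I[160:260,280:380],None,fx=5.5,fy=5.5))
E
```

```text
t: 54.12
eef_pos: [0.4615, -0.1357, 0.0665]
ee_rot: [-3.141, -0.0, 2.95]
force: [0.4, -0.0, -1.4]
width: 0.0233
gripper_force: 50.0
t: 55.75
eef_pos: [0.5174, 0.1583, 0.1525]
ee_rot: [-3.14, -0.003, 2.95]
force: [-0.3, -1.0, -0.4]
width: 0.0498
gripper_force: 0.0
tab 53 [ 0.6822 -0.2017  0.126 ] 0.087 -10.5
tab 54 [ 0.6125 -0.0993  0.1264] 0.088 79.7
tab 56 [ 0.5806 -0.2718  0.126 ] 0.088 -100.6
tab 57 [ 0.5096 -0.1673  0.1266] 0.089 168.1
0.108 [0.094, 0.034, 0.034, 0.035, 0.033, 0.034, 0.065]
0.12 [0.092, 0.09, 0.067, 0.07, 0.053, 0.078, 0.079]
0.132 [0.091, 0.094, 0.075, 0.077, 0.073, 0.083, 0.083]
0.144 [0.091, 0.094, 0.075, 0.076, 0.07, 0.084, 0.083]
0.156 [0.087, 0.094, 0.075, 0.077, 0.074, 0.084, 0.081]
0.168 [0.07, 0.088, 0.069, 0.071, 0.052, 0.079, 0.071]
0.18 [0.06, 0.035, 0.034, 0.036, 0.035, 0.036, 0.051]
```

View pics/t7.png

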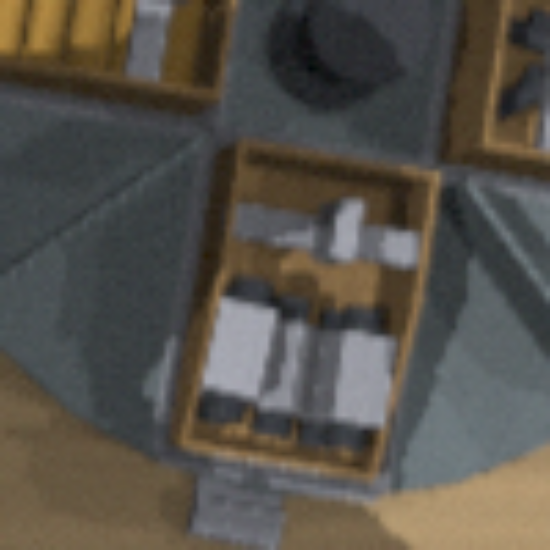

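All five grey valves are in the bin at (300,340), with its lip at the tongue (235,505), and none are left on the mat. The bin and its neighbours are seated, and the arm is clear. Handing in.

```bash
python3 -c "
from h import *
tabs();print(arm.job_done())"
```

```text
tab 56 [ 0.6823 -0.2014  0.126 ] 0.087 -10.4
tab 57 [ 0.6124 -0.0991  0.1263] 0.088 79.8
tab 56 [ 0.5807 -0.2718  0.1259] 0.088 -100.6
tab 58 [ 0.51   -0.1673  0.1264] 0.089 168.0
the job is handed in; nothing more can be done
None
```

I've handed the job in; no verdict came back. By my last measurements the bin is home with its low front outwards, its bay is within about 1° of the tongue, all five grey valves are in it, the three stocked bins are seated, and I didn't move the tape or elbow.

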